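Dock a radio module in the test cradle

ROBOT

A 6-joint arm with a two-finger parallel gripper is mounted at the origin on the work surface; the furniture and walls round the work are solid. World frame = base frame: x ahead of the robot, y to its left, z up, the work surface at z = 0. Lengths are in m, angles in rad, forces in N, time in s.
With the tool pointing down it reaches from about 0.225 to 0.725 m from the base axis. Payload 3.1 kg.
Tool frame: the origin (TCP) lies between the finger pads; the fingertips stand 11 mm ahead of it and the grasp point (between the pads) lies 8 mm behind it; z points along the fingers, y is the line along which they close (so a half turn about z gives the same grasp; the last joint's range is limited). The gripper opens to 85 mm and grips with 20 to 120 N. Pads are 22 mm wide; open, the fingers measure 114 mm over their backs; the gripper's body (76 mm by 85 mm) begins 54 mm behind the grasp point. The pads swing forward as they close: fully open they stand 13 mm farther back than shut.
Start: joints at [1.076, 0.048, 0.099, 1.622, 0, 1.443], TCP at [0.188, 0.49, 0.215] pointing down, gripper open.
Joint ranges: [-2.91, 2.91], [-0.99, 1.94], [-1.21, 1.42], [-2.12, 2.29], [-1.49, 1.47], [-3.14, 3.14]. Speed limits (rad/s): [2.79, 2.79, 3.14, 3.14, 3.14, 3.14].

INTERFACE

Orientations are given as a unit quaternion [w, x, y, z].
In Python, from station import bot gives the robot as it stands.
- The arm moves only by the tool servo_tool, never from a script. Its argument "targets" is text: rows parted by semicolons, each of 7 numbers parted by spaces: the shift along the tool's x, y, z in cm, then the turn, a rotation vector about the tool's x, y, z in degrees, then the opening, from -1 (shut) to 1 (fully open). A call has 1 to 20 rows; each row is the pose to reach, as a shift and turn from the pose commanded when the call began, along the tool's axes at that moment; what a row does not reach only later rows make up. A row lasts 1/10 s, in which the tool goes at most 50 mm and 8.59 degrees, less where a joint would pass 70% of its speed; a pose out of reach is approached as far as the arm can. A call with a gripper value outside its range is refused whole. The fingers move at their own pace and stop on an object; the grip force is fixed at half the most. Time passes only in rows, so rows that repeat a pose let the fingers close. It gives the time, the measured TCP pose, the force, the opening and the grip force at its end, in the units of the state.
- bot.get_obs(): the state, without advancing time (a new reading comes with each control period).
- bot.read_camera(name): name is "scene" or "top"; returns the picture (384x512x3 uint8, blue, green, red); there is no depth.
- bot.calibration(name): a dict with "intrinsics" (3x3 intrinsics, pixels), "k1" (the pictures are not rectified: a ray, as slopes to the right and down, at radius r is drawn at 1 + k1 r^2 times it, then the intrinsics apply), "camera_from_world" (4x4, takes a point from world to camera coordinates). Camera axes: x right, y down, z forward; pixel columns grow to the right and rows downward; lengths in m; the calibration is good to about 2 mm. A picture is of the moment at which its call begins. calibration takes no time and is no camera call.
- bot.job_done(): hands the job in; it is judged then, once.
The state is a dict: "time": time; "qpos": joint angles; "qvel": joint speeds; "effort": joint torques, N m; "ee_pos": TCP position; "eef_rot": TCP orientation; "ft_force": force on the tool from outside, world axes, zero at the start; "ft_torque": the same for the moment, N m; "gripper_width": finger opening in m; "gripper_force": force on a finger pad.
Only numpy, scipy, OpenCV 4.12 (cv2) and the standard library are available. Lean on these libraries where they do the work, as an engineer would, in place of code of your own. Each camera call takes 0.05 s, during which the arm holds its last target. There are 200 camera calls.

TASK

Dock the flat radio module, the one with no knob or stud on top, in the test cradle: slip its low end under the fixed lip and press the other end down, firmly but without forcing it, until the sprung catch clicks over it and holds it flat. Then lower the probe lever until its tip rests on the module, and leave the other things on the desk where they are.

Things in the scene. Friction and masses are not known exactly. Their poses are not given: they have to be found in the camera images.
- flat_module: Flat black hand-held radio module, 115 x 60 x 25 mm, 0.17 kg, no knob or stud on top. Origin on its underside, midway along it; x runs to its low end, z up. Spans x -58..58, y -33..27 mm (middle line y = -3). The low end (x 29..58) is 21 mm high, the rest 25. Grasp across its 60 mm width. Lies flat on the desk at the start.
- module_toe (a point): Lower edge of the flat module's low end: module x = 58, y = -3, z = 0 mm.
- knob_module: Another black module of the same outline but with a round knob on top (40 mm high in all): not the one wanted, leave it.
- cradle: Test cradle on 8 mm rubber feet, fixed to the desk. Origin under the middle of its base plate, 8 mm above the desk; x runs from lip end to catch end, z up. Plate 180 x 84 mm, top at z = 9; pedestal 60 mm wide. The docked module's x axis points against the cradle's (low end at the lip), its origin at cradle x -1, y -3, z 22 mm.
- catch (a joint): Sprung steel catch at the cradle's far end, 24 mm wide, sliding outward along the cradle's x: 0 = at rest; grows (m) to about 0.0035 while a module passes. Its sloping face leads in from cradle z 68, x 61 mm down to z 50, x 52; the hook's flat underside is at z = 48 (26 above the seat) from x 52. Pressing the module's high end past it takes some 10 to 20 N; it springs back over that end.
- catch_top (a point): Point at the top of the catch, in the middle of its width.
- probe_lever (a joint): Lever with the test probe on a post beside the lip end, cradle's +y side. 0 = lowered, level, across the cradle towards -y, its brass tip (48 mm from the hinge, 19 below the arm) on a docked module's low end; grows as it is raised (rad); 1.57 upright, about 2 = leaning outward as at the start. Moves stiffly, stays where left.
- lever_hinge (a point): Hinge of the probe lever: cradle x = -43, y = 70, z = 62 mm; its axis runs along the cradle's x.
- lever_knob (a point): Middle of the black knob, 16 mm across, at the lever's end, 64 mm from the hinge.
- seat (a point): Middle of the seat (pedestal top), at cradle 0, 0, 22 mm. Side guides 4 mm thick, flared upward to 14 mm above the seat and 66 mm apart at its level, stand beside it at the lip end (cradle x -60..-30) and the catch end (x 38..54); between them (x -30..38) the sides are open for fingers.
- lip (a point): Underside of the fixed, round-edged lip: cradle x -56, y 0, z 46.5 mm, 24.5 above the seat. The lip reaches from x -59.5 to -52.5 and over y -22..22; the upright end wall that carries it has its inner face at x = -59.5; their top is at z = 56.
- contact_block (a point): Top of the sprung contact block (x 44..58, y -17..17 mm in the cradle) as it stands free, 3.5 mm above the seat; it pushes back with 8 N at first, 15 N when it is level with the seat.
- tray: Small open parts tray 105 x 66 x 24 mm, bystander, leave it.

How it is judged:
On the way, in this order (a step that is already met when the one before it is completed fails the run):
1. the flat module lies flat on the seat, low end under the lip, held by the catch that has sprung back, with the probe still raised (angle between flat_module's own z axis and vertical below 0.025 rad and z of flat_module in the frame of cradle below 0.0255 m and x of module_toe in the frame of cradle below -0.05 m and z of module_toe in the frame of cradle between 0.019 and 0.0245 m and value of joint catch below 0.0015 m and value of joint probe_lever above 0.5 rad), for 0.2 s.
2. the probe lever is lowered onto the module (value of joint probe_lever below 0.07 rad), for 0.2 s.
At the end, for the whole second after the job is handed in: The flat module lies at rest in the cradle, flat to 0.025 rad and within 3.5 mm of the seat, its low end under the lip (within 9.5 mm of the end wall, 2.5 mm of the seat), the catch sprung back over the other end (joint below 1.5 mm), and the probe lever is down (below 0.07 rad) (angle between flat_module's own z axis and vertical below 0.025 rad and z of flat_module in the frame of cradle below 0.0255 m and x of module_toe in the frame of cradle below -0.05 m and z of module_toe in the frame of cradle between 0.019 and 0.0245 m and value of joint catch below 0.0015 m and value of joint probe_lever below 0.07 rad and linear speed of flat_module below 0.01 m/s); the robot touches nothing.
It fails at once if the module is forced: squeezed in the cradle with more than 90 N in all (contact force between flat_module and cradle above 90 N).
It fails at once if a bystander is shifted by more than 30 mm (distance of any of knob_module, tray from where it was at the start of the episode above 0.03 m).
It also fails if it takes over 72 s, if anything falls off the work surface, if the arm or the gripper's body presses on something with over 40 N, if the wrist force passes 120 N, or if a joint passes its speed limit or range.

## Working session

There is one attempt and no reset: what is moved stays moved. The work goes in short steps, Python scripts to look and compute and a tool call to move; the robot and the scene stay as the last step left them, time stands still between calls to the robot, and variables do not carry over. Pictures are saved under pics/ and viewed, at most 10 in all, crops included, and the job is handed in when it is done.

Besides the shell and the picture viewer there is one more tool, called in YAML: its name, and indented under it one key for each argument. servo_tool: Moves the arm, as the interface text tells. Its arguments: {"type":"object","properties":{"targets":{"type":"string"}},"required":["targets"]}

```bash
mkdir -p pics; ls
python3 - <<'E'
from station import bot
import cv2
for n in("scene","top"):
    cv2.imwrite(f"pics/{n}0.png",bot.read_camera(n)); c=bot.calibration(n); print(n,c)
print(bot.get_obs())
E
```

```text
pics
scene {'intrinsics': array([[347.64402023,   0.        , 264.96308935],
       [  0.        , 347.64402023, 189.35157621],
       [  0.        ,   0.        ,   1.        ]]), 'k1': -0.04884828162970765, 'camera_from_world': array([[ 0.64917601, -0.76025928, -0.02400688, -0.29372269],
       [-0.45133135, -0.35959732, -0.81669442,  0.3195198 ],
       [ 0.61226671,  0.54101348, -0.5765708 ,  0.55016145],
       [ 0.        ,  0.        ,  0.        ,  1.        ]])}
top {'intrinsics': array([[476.18997565,   0.        , 256.98914422],
       [  0.        , 476.18997565, 187.16117429],
       [  0.        ,   0.        ,   1.        ]]), 'k1': 0.052916653893274726, 'camera_from_world': array([[-0.04590478, -0.99893243,  0.00517293,  0.08562938],
       [-0.97727853,  0.0438358 , -0.20737668,  0.52604608],
       [ 0.20692853, -0.01457498, -0.97824749,  0.92220292],
       [ 0.        ,  0.        ,  0.        ,  1.        ]])}
{'time': 0.1, 'qpos': array([ 1.07619367e+00,  4.87001339e-02,  9.77303977e-02,  1.62199152e+00,
       -1.08378538e-05,  1.44302178e+00]), 'qvel': array([ 7.37334656e-05,  3.32336072e-04,  3.87885265e-03,  5.63455879e-04,
       -5.54689601e-04,  8.71173688e-04]), 'effort': array([ 2.23452764e-03, -3.39850938e+01,  3.20936179e+01,  1.58320460e-02,
       -2.06933746e-04, -2.37174632e-06]), 'ee_pos': array([0.18801383, 0.48954495, 0.21350996]), 'eef_rot': array([-3.26281677e-04,  1.82387309e-01,  9.83226168e-01, -1.03213369e-03]), 'ft_force': array([ 0.2725267 , -0.10393494,  0.0364732 ]), 'ft_torque': array([-0.02565937,  0.00257306,  0.02167139]), 'gripper_force': 0.0, 'gripper_width': 0.08562361927148915}
```

View pics/scene0.png

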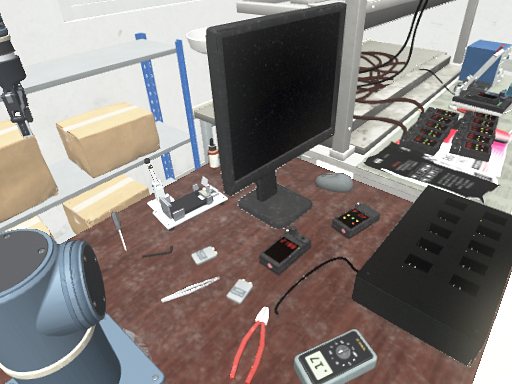

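View pics/top0.png

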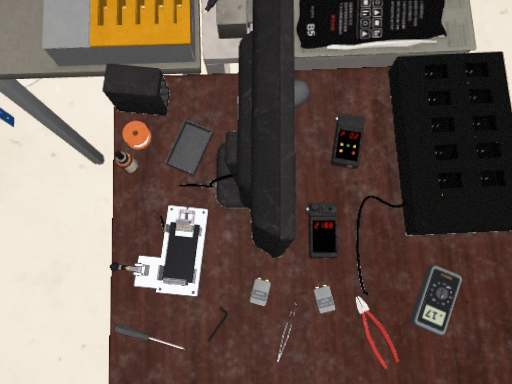

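The two modules are at top (348,140) and (322,230), and the cradle is at (180,250) with its lever at (120,267). I'll zoom in to tell the modules apart.

Run:
```python
import cv2,numpy as np
t=cv2.imread("pics/top0.png");s=cv2.imread("pics/scene0.png")
r=lambda a,w,h:cv2.resize(a,(w,h),interpolation=cv2.INTER_CUBIC)
cv2.imwrite("pics/z1.png",np.hstack([r(t[100:270,290:375],300,600),r(t[195:305,100:215],500,478)if 0 else r(t[195:305,105:215],500,600)]))
cv2.imwrite("pics/z2.png",np.hstack([r(s[190:280,250:390],620,400)[:, :620]]))
```

```text
(no output)
```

View pics/z1.png

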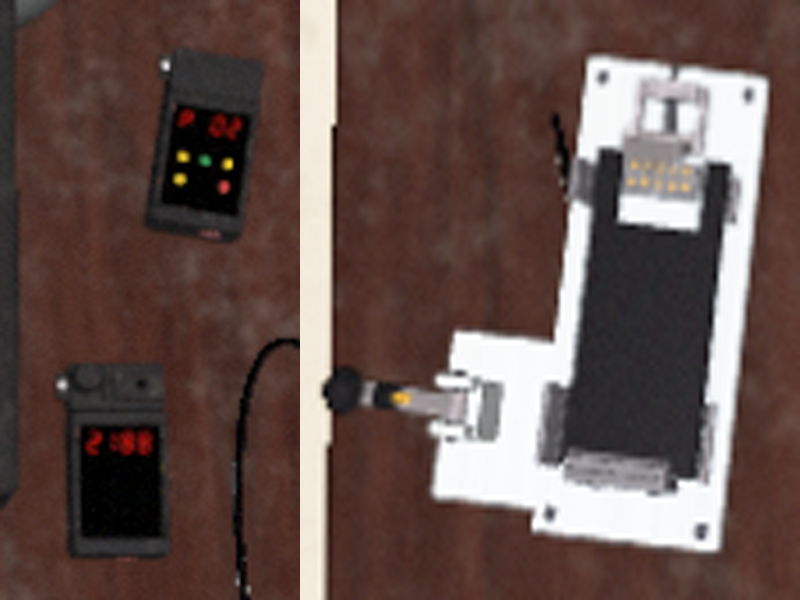

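View pics/z2.png

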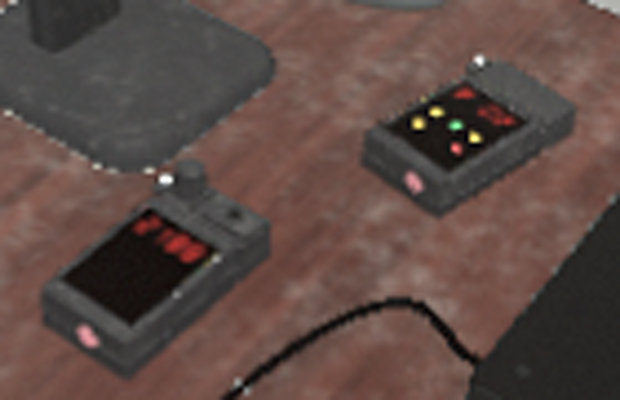

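The far module (top view corners about 338-364, 114-168) is the flat one; its ridged low end points away from the robot. The nearer one has the knob. The cradle's catch and contact pins are at the far end, the lip at the near end, and the lever is on the left, leaning out.

```bash
cat > h.py <<'E'
import numpy as np,cv2
from station import bot
from scipy.spatial.transform import Rotation as R
C={n:bot.calibration(n) for n in("scene","top")}
def ray(n,uv):
    c=C[n];K=c["intrinsics"];d=np.array([(uv[0]-K[0,2])/K[0,0],(uv[1]-K[1,2])/K[1,1]])
    p=d.copy()
    for _ in range(20): p=d/(1+c["k1"]*(p@p))
    T=c["camera_from_world"];Rm=T[:3,:3];o=-Rm.T@T[:3,3];return o,Rm.T@np.r_[p,1]
def plane(n,uv,z):
    o,d=ray(n,uv);return o+d*(z-o[2])/d[2]
def tri(a,b):
    (o,d),(p,e)=ray("scene",a),ray("top",b)
    s=np.linalg.lstsq(np.c_[d,-e],p-o,rcond=None)[0];x,y=o+s[0]*d,p+s[1]*e
    return (x+y)/2,np.linalg.norm(x-y)
def proj(n,X):
    c=C[n];T=c["camera_from_world"];q=T[:3,:3]@X+T[:3,3];p=q[:2]/q[2];p=p*(1+c["k1"]*(p@p))
    return c["intrinsics"][:2,:2]@p+c["intrinsics"][:2,2]
def fit(loc,w):  # planar rigid fit: returns origin, yaw, residuals
    a,b=np.array(loc,float)[:,:2],np.array(w)[:,:2];H=(a-a.mean(0)).T@(b-b.mean(0))
    t=np.arctan2(H[0,1]-H[1,0],H[0,0]+H[1,1]);c,s=np.cos(t),np.sin(t);M=np.array([[c,-s],[s,c]])
    o=b.mean(0)-M@a.mean(0);return o,t,b-(a@M.T+o)
E
python3 - <<'E'
from h import *
np.set_printoptions(precision=4,suppress=True)
print(ray("scene",(0,0))[0],ray("top",(0,0))[0])
zl=lambda u,v:(290+u/3.53-.5,100+v/3.53-.5); zr=lambda u,v:(105+(u-300)/4.545-.5,195+v/5.4545-.5)
m=[(.058,.027,.021),(.058,-.033,.021),(-.058,-.033,.025),(-.058,.027,.025)]
w=[plane("top",zl(*p),q[2]) for p,q in zip([(175,48),(263,61),(242,229),(150,219)],m)]
o,t,r=fit(m,w);print("flat",o,t,r*1e3)
w=[plane("top",zr(*p),.017) for p in[(590,57),(770,75),(720,550),(533,533)]]
o,t,r=fit([(.09,.042),(.09,-.042),(-.09,-.042),(-.09,.042)],w);print("cradle",o,t,r*1e3)
kw=[plane("top",zl(*p),.025) for p in[(70,370),(165,370),(168,550),(72,550)]];print("knob",np.mean(kw,0))
print("mon near: ",tri((212,22),(272,252)),tri((228,192),(272,252)))
for p in[(272,252),(252,242),(293,235),(295,0),(250,0)]: print(p,plane("top",p,.1),plane("top",p,.4))
print("mon bottom near",[plane("scene",(228,192),z) for z in(.05,.1,.15)])
print("base corner",plane("scene",(238,207),.0),plane("scene",(275,225),.0),plane("scene",(310,210),0))
E
```

```text
[-0.002  -0.4061  0.5711] [0.3272 0.0759 1.0108]
flat [ 0.6351 -0.1382] -0.20964031288176882 [[-3.0968 -2.4363]
 [-1.6586  2.5956]
 [ 4.2371  1.7769]
 [ 0.5183 -1.9362]]
cradle [0.4131 0.2214] -0.14298117751835274 [[-0.6608 -0.3012]
 [ 0.4426 -0.3135]
 [ 0.9557  0.4095]
 [-0.7375  0.2051]]
knob [ 0.4398 -0.0718  0.025 ]
mon near:  (array([0.3763, 0.0456, 0.4773]), np.float64(0.0278058258129526)) (array([0.3889, 0.0419, 0.1512]), np.float64(0.0006007658963047659))
(272, 252) [0.3929 0.0397 0.1   ] [0.3712 0.0516 0.4   ]
(252, 242) [0.4135 0.0768 0.1   ] [0.3851 0.0765 0.4   ]
(293, 235) [ 0.4233 -0.0022  0.1   ] [0.3916 0.0235 0.4   ]
(295, 0) [ 0.9204 -0.0365  0.1   ] [0.725  0.0005 0.4   ]
(250, 0) [0.9246 0.0585 0.1   ] [0.7278 0.0643 0.4   ]
mon bottom near [array([0.4828, 0.15  , 0.05  ]), array([0.4363, 0.0966, 0.1   ]), array([0.3898, 0.0433, 0.15  ])]
base corner [0.4976 0.1331 0.    ] [0.5032 0.0105 0.    ] [ 0.6068 -0.0233  0.    ]
```

```bash
cat >> h.py <<'E'
def down(psi): # psi deg, tool x heading
    return R.from_euler('z',psi,degrees=True)*R.from_euler('x',180,degrees=True)
def rel(p0,R0,p,Rt): return np.round(np.r_[R0.inv().apply(np.array(p)-p0)*100,(R0.inv()*Rt).as_rotvec(degrees=True)],2)
def now():
    o=bot.get_obs();q=o["eef_rot"];return o["ee_pos"],R.from_quat([q[1],q[2],q[3],q[0]]),o
E
python3 - <<'E'
from h import *
p,Rn,o=now();R0=down(158.98);p0=np.array([.188,.49,.215])
for w,a in[((.21,.18,.25),159),((.25,.04,.25),159),((.235,-.1,.25),168),((.44,-.125,.25),168)]: print(rel(p0,R0,w,down(a)))
E
```

```text
[-1.317e+01 -2.815e+01 -3.500e+00  0.000e+00  0.000e+00 -2.000e-02]
[-2.193e+01 -3.978e+01 -3.500e+00  0.000e+00  0.000e+00 -2.000e-02]
[-25.55 -53.39  -3.5   -0.     0.    -9.02]
[-45.58 -48.37  -3.5   -0.     0.    -9.02]
```

servo_tool:
  targets: "-13.2 -28.2 -3.5 0 0 0 1;-13.2 -28.2 -3.5 0 0 0 1;-13.2 -28.2 -3.5 0 0 0 1;-13.2 -28.2 -3.5 0 0 0 1;-13.2 -28.2 -3.5 0 0 0 1;-13.2 -28.2 -3.5 0 0 0 1;-13.2 -28.2 -3.5 0 0 0 1;-21.9 -39.8 -3.5 0 0 0 1;-21.9 -39.8 -3.5 0 0 0 1;-21.9 -39.8 -3.5 0 0 0 1;-21.9 -39.8 -3.5 0 0 0 1;-25.5 -53.4 -3.5 0 0 -9 1;-25.5 -53.4 -3.5 0 0 -9 1;-25.5 -53.4 -3.5 0 0 -9 1;-25.5 -53.4 -3.5 0 0 -9 1;-25.5 -53.4 -3.5 0 0 -9 1;-25.5 -53.4 -3.5 0 0 -9 1"

```text
time: 1.8
ee_pos: [0.2347, -0.0991, 0.2493]
eef_rot: [-0.0, 0.105, 0.994, 0.001]
ft_force: [0.2, 0.2, -0.1]
gripper_width: 0.0854
gripper_force: 0.0
```

Run:
```python
from h import *
np.set_printoptions(precision=4,suppress=True)
p,Rn,o=now();print(p,Rn.as_matrix(),o["qpos"],o["time"])
# flat-module outline: dark low-saturation mask in the top picture
im=bot.read_camera("top");cv2.imwrite("pics/top1.png",im)
hsv=cv2.cvtColor(im,cv2.COLOR_BGR2HSV)
b,g,r=[im[...,i].astype(int) for i in range(3)]
m=((r-b<14)).astype(np.uint8)*255
m[:, :325]=0;m[:,375:]=0;m[:105]=0;m[180:]=0
m=cv2.morphologyEx(m,cv2.MORPH_CLOSE,np.ones((9,9)))
m=cv2.morphologyEx(m,cv2.MORPH_OPEN,np.ones((5,5)))
c=max(cv2.findContours(m,0,cv2.CHAIN_APPROX_NONE)[0],key=cv2.contourArea)
q=cv2.boxPoints(cv2.minAreaRect(c));print(q,cv2.contourArea(c))
w=np.array([plane("top",x,.02) for x in q]);print(w,np.linalg.norm(w-np.roll(w,1,0),axis=1),w.mean(0))
```

```text
[ 0.2347 -0.0991  0.2493] [[-0.9779  0.209  -0.0006]
 [ 0.209   0.9779  0.0015]
 [ 0.0009  0.0013 -1.    ]] [-0.6664 -0.6407 -0.3634  1.8494  0.0008 -0.4559] 1.8
[[330.8695 165.1888]
 [335.2723 113.8233]
 [363.919  116.2788]
 [359.5162 167.6443]] 1327.0
[[ 0.5778 -0.0995  0.02  ]
 [ 0.6934 -0.118   0.02  ]
 [ 0.6848 -0.1801  0.02  ]
 [ 0.5696 -0.1603  0.02  ]] [0.0613 0.1171 0.0627 0.1169] [ 0.6314 -0.1395  0.02  ]
```

Run:
```python
from h import *
np.set_printoptions(precision=4,suppress=True)
im=cv2.imread("pics/top1.png");b,g,r=[im[...,i].astype(int) for i in range(3)]
m=(r-b<14).astype(np.uint8)*255
m[:, :325]=0;m[:,375:]=0;m[:105]=0;m[180:]=0
m=cv2.morphologyEx(cv2.morphologyEx(m,cv2.MORPH_CLOSE,np.ones((9,9))),cv2.MORPH_OPEN,np.ones((5,5)))
for v in range(112,172,4):
    u=np.where(m[v])[0]
    if len(u): print(v,u[0],u[-1],plane("top",(u[0]-.5,v),0)[:2],plane("top",(u[-1]+.5,v),.024)[:2])
z=cv2.resize(im[100:180,315:385],(700,800)[::1] and (525,600),interpolation=cv2.INTER_CUBIC);mm=cv2.resize(m[100:180,315:385],(525,600))
cv2.drawContours(z,cv2.findContours((mm>127).astype(np.uint8),0,1)[0],-1,(0,255,0),1);cv2.imwrite("pics/m1.png",z)
```

```text
116 336 355 [ 0.6957 -0.1221] [ 0.6849 -0.1608]
120 335 363 [ 0.6864 -0.1191] [ 0.6749 -0.1774]
124 336 363 [ 0.6769 -0.1206] [ 0.6658 -0.1766]
128 336 362 [ 0.6676 -0.1199] [ 0.6568 -0.1736]
132 336 362 [ 0.6583 -0.1191] [ 0.6477 -0.1728]
136 335 361 [ 0.6492 -0.1162] [ 0.6388 -0.1698]
140 334 361 [ 0.64   -0.1133] [ 0.6298 -0.169 ]
144 334 361 [ 0.6308 -0.1126] [ 0.6209 -0.1682]
148 333 360 [ 0.6218 -0.1096] [ 0.612  -0.1653]
152 332 359 [ 0.6127 -0.1067] [ 0.6032 -0.1624]
156 332 359 [ 0.6036 -0.106 ] [ 0.5943 -0.1616]
160 332 358 [ 0.5946 -0.1053] [ 0.5856 -0.1586]
164 332 357 [ 0.5855 -0.1046] [ 0.5769 -0.1557]
```

View pics/m1.png

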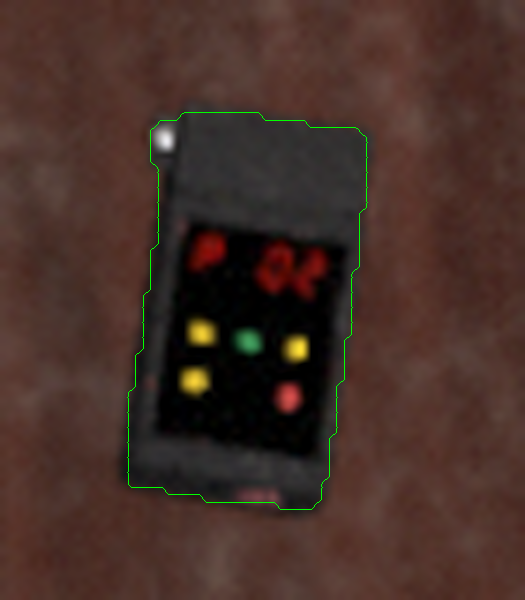

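Module: middle line through about (0.6345, -0.142), yaw about -11.7°. I'll grasp slightly toward the high end.

Run:
```python
from h import *
p0=np.array([.2347,-.0991,.2495]);R0=down(167.95)
for w in[(.4,-.12,.2),(.627,-.140,.12),(.627,-.140,.04)]: print(rel(p0,R0,w,down(168.3)))
```

```text
[-16.6    1.41   4.95   0.     0.    -0.35]
[-39.22   4.19  12.95   0.     0.    -0.35]
[-39.22   4.19  20.95   0.     0.    -0.35]
```

servo_tool:
  targets: "-16.6 1.4 4.95 0 0 0 1;-16.6 1.4 4.95 0 0 0 1;-16.6 1.4 4.95 0 0 0 1;-39.2 4.2 13 0 0 -0.3 1;-39.2 4.2 13 0 0 -0.3 1;-39.2 4.2 13 0 0 -0.3 1;-39.2 4.2 13 0 0 -0.3 1;-39.2 4.2 13 0 0 -0.3 1;-39.2 4.2 13 0 0 -0.3 1;-39.2 4.2 17 0 0 -0.3 1;-39.2 4.2 21 0 0 -0.3 1;-39.2 4.2 21 0 0 -0.3 1;-39.2 4.2 21 0 0 -0.3 1"

```text
time: 3.15
ee_pos: [0.6262, -0.1373, 0.0388]
eef_rot: [-0.002, 0.1, 0.995, 0.0]
ft_force: [-0.8, 0.1, -0.0]
gripper_width: 0.0854
gripper_force: 0.0
```

Run:
```python
from h import *
p,Rn,o=now();print(p,Rn.as_matrix().round(3),o["qpos"].round(3),o["ft_force"])
s=bot.read_camera("scene");t=bot.read_camera("top")
z=lambda a:cv2.resize(a,(400,450),interpolation=cv2.INTER_CUBIC)
cv2.imwrite("pics/a.png",np.hstack([z(s[160:270,300:398]),z(t[100:190,310:390])]))
```

```text
[ 0.62622516 -0.13728857  0.03878728] [[-0.98   0.2   -0.003]
 [ 0.2    0.98   0.001]
 [ 0.003  0.001 -1.   ]] [-0.32   0.382  0.138  1.33   0.    -0.12 ] [-0.79674427  0.114191   -0.01309563]
```

View pics/a.png

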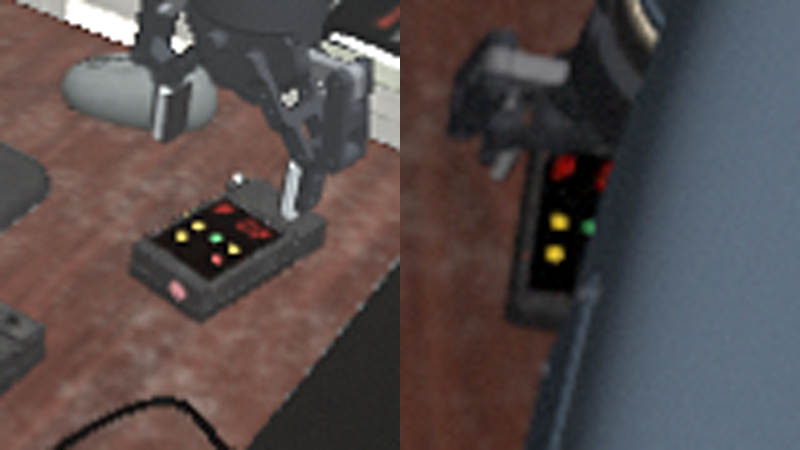

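The fingers straddle the module, aligned and about 2.5 mm off centre. Correcting that while descending.

servo_tool:
  targets: "0 -0.25 1 0 0 0 1;0 -0.25 2 0 0 0 1;0 -0.25 3.1 0 0 0 1;0 -0.25 3.1 0 0 0 1;0 -0.25 3.1 0 0 0 1;0 -0.25 3.1 0 0 0 0;0 -0.25 3.1 0 0 0 0;0 -0.25 3.1 0 0 0 -1;0 -0.25 3.1 0 0 0 -1;0 -0.25 3.1 0 0 0 -1;0 -0.25 3.1 0 0 0 -1;0 -0.25 3.1 0 0 0 -1"

```text
time: 4.45
ee_pos: [0.6266, -0.1429, 0.0088]
eef_rot: [0.0, 0.102, 0.995, -0.0]
ft_force: [0.2, 0.0, 0.8]
gripper_width: -0.0004
gripper_force: 0.3
```

Run:
```python
from h import *
p,Rn,o=now();print(p,o["gripper_width"],o["gripper_force"],o["ft_force"])
s=bot.read_camera("scene");t=bot.read_camera("top")
z=lambda a:cv2.resize(a,(400,450),interpolation=cv2.INTER_CUBIC)
cv2.imwrite("pics/b.png",np.hstack([z(s[160:270,300:398]),z(t[100:190,310:390])]))
```

```text
[ 0.62657189 -0.1428557   0.0087528 ] -0.00042589730301645866 0.31370673794299364 [0.15303654 0.03383376 0.84015373]
```

View pics/b.png

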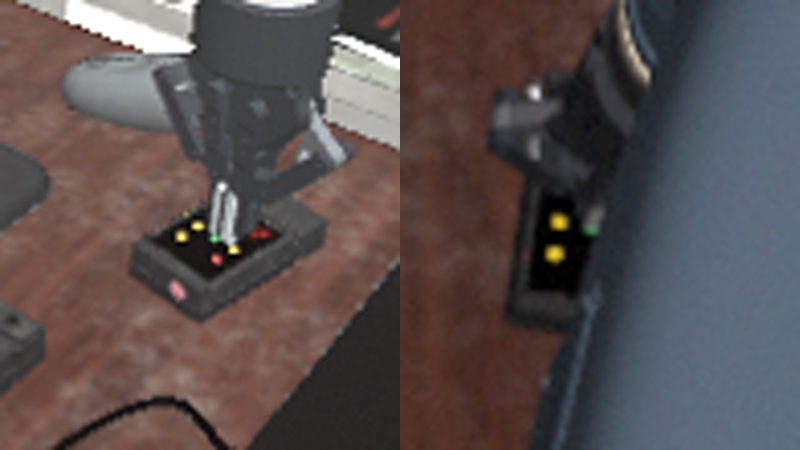

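Run:
```python
from h import *
np.set_printoptions(precision=4,suppress=True)
print("green",tri((352.4,217.9),(347.6,144.8)))
print("tips",tri((355.6,218.2),(348.3,145.0)))
print("yellow",tri((250+418/4.43-.5,190+123/4.43-.5),(290+183/3.53-.5,100+157/3.53-.5)))
o=bot.get_obs();print(o["ft_force"],o["ft_torque"],o["qpos"],o["effort"])
for z in(0,.01,.025): print(proj("scene",np.array([.6266,-.1429,z])),proj("top",np.array([.6266,-.1429,z])))
```

```text
green (array([ 0.6199, -0.1377,  0.0246]), np.float64(0.0010651648628568955))
tips (array([ 0.6219, -0.1419,  0.0234]), np.float64(0.005268247340523433))
yellow (array([ 0.6196, -0.121 ,  0.0202]), np.float64(0.012270522767111595))
[0.1692 0.5421 0.1313] [ 0.0159  0.0248 -0.0058] [-0.3285  0.3994  0.0992  1.2704  0.     -0.124 ] [ -0.0149 -45.5997  30.749    0.0124  -0.0087   0.    ]
[354.6048 224.9758] [347.3854 145.2352]
[355.119  221.8942] [348.2617 143.8918]
[355.9021 217.1915] [349.6078 141.8283]
```

Run:
```python
from h import *
for xy in[(.6177,-.1791),(.6347,-.0955)]:
  for z in(.028,.041,.054,.067): print(xy,z,proj("scene",np.array([*xy,z])),proj("top",np.array([*xy,z])))
```

```text
(0.6177, -0.1791) 0.028 [367.97532062 224.26084519] [367.1099337  144.62941481]
(0.6177, -0.1791) 0.041 [368.80201944 220.03915784] [368.53689799 142.81842286]
(0.6177, -0.1791) 0.054 [369.64264319 215.73760183] [370.00076834 140.96083584]
(0.6177, -0.1791) 0.067 [370.4975014  211.35409841] [371.50300643 139.05481752]
(0.6347, -0.0955) 0.028 [340.71185957 207.08367296] [327.56687893 138.77807286]
(0.6347, -0.0955) 0.041 [341.24555574 202.97377842] [328.48815678 136.90092714]
(0.6347, -0.0955) 0.054 [341.78751707 198.79160548] [329.43310855 134.97574375]
(0.6347, -0.0955) 0.067 [342.33790954 194.53541715] [330.4026647  133.00064221]
```

Run:
```python
from h import *
for sg in(1,-1):
  for z in(.204,.217,.23,.243): 
    X=np.array([.188+sg*.358*.0427,.4895+sg*.934*.0427,z]);print(sg,z,proj("scene",X))
X=np.array([.188,.4895,.2]);print(proj("top",X))
s=cv2.imread("pics/scene0.png");cv2.imwrite("pics/c.png",cv2.resize(s[50:150,0:80],(480,600),interpolation=cv2.INTER_CUBIC))
```

```text
1 0.204 [ 35.86520605 137.34241177]
1 0.217 [ 33.83713092 132.60142157]
1 0.23 [ 31.78106349 127.78264887]
1 0.243 [ 29.69664759 122.88455678]
-1 0.204 [ 35.34054128 151.66174426]
-1 0.217 [ 33.13017399 146.66532471]
-1 0.23 [ 30.88616927 141.57920347]
-1 0.243 [ 28.60802394 136.4014022 ]
[ -7.54075807 394.6300298 ]
```

View pics/c.png

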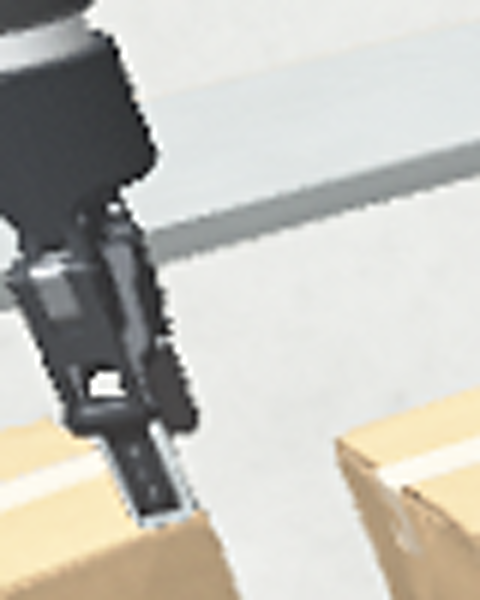

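The images show that the tips really stand about 26 mm farther back than the stated TCP geometry, in both poses. The closed fingers only grazed the module's top. I'll raise, open and descend deeper while watching the force.

servo_tool:
  targets: "0 0 -3 0 0 0 -1;0 0.25 -4 0 0 0 1;0 0.25 -4 0 0 0 1;0 0.25 -4 0 0 0 1;0 0.25 -4 0 0 0 1;0 0.25 -4 0 0 0 1;0 0.25 -1 0 0 0 1;0 0.25 1 0 0 0 1;0 0.25 2 0 0 0 1;0 0.25 2.4 0 0 0 1;0 0.25 2.4 0 0 0 1;0 0.25 2.4 0 0 0 1"

```text
time: 5.75
ee_pos: [0.6278, -0.1407, -0.0142]
eef_rot: [0.001, 0.102, 0.995, -0.0]
ft_force: [0.9, -0.5, 0.8]
gripper_width: 0.0855
gripper_force: 0.0
```

servo_tool:
  targets: "0 0 0.3 0 0 0 1;0 0 0.3 0 0 0 -0.2;0 0 0.3 0 0 0 -0.6;0 0 0.3 0 0 0 -1;0 0 0.3 0 0 0 -1;0 0 0.3 0 0 0 -1;0 0 0.3 0 0 0 -1"

```text
time: 6.45
ee_pos: [0.6277, -0.1406, -0.0175]
eef_rot: [0.001, 0.102, 0.995, -0.0]
ft_force: [0.5, 0.1, 4.3]
gripper_width: 0.0573
gripper_force: 68.1
```

Gripped at 57 mm width. Next I'll work out the transit and docking poses.

```bash
cat >> h.py <<'E'
CO=np.array([.4131,.2214,.008]);CR=R.from_euler('z',-.143)
G=np.array([-.007,-.003,-.0175]) # TCP in module frame
def dock(th,toe,yaw=0,G=G):  # toe: cradle xyz of module_toe (mid y), returns TCP pos, rot
    t=np.radians(th);c,s=np.cos(t),np.sin(t)
    M=R.from_euler('z',yaw,degrees=True)*R.from_matrix(np.array([[-c,0,-s],[0,-1,0],[-s,0,c]]))
    org=np.array(toe)-M.apply([.058,-.003,0]);tcp=org+M.apply(G)
    A=M.as_matrix();T=R.from_matrix(np.c_[-A[:,0],A[:,1],-A[:,2]])
    return CO+CR.apply(tcp),CR*T
E
python3 - <<'E'
from h import *
p,Rn,o=now();print(p)
p0=p
for w,a in[((.627,-.1406,.16),168.3),((.40,-.13,.2),168.3),((.28,-.12,.25),250)]: print(rel(p0,Rn,w,down(a)))
print('second')
R1=down(250);p1=np.array((.28,-.12,.25))
for w,a in[((.25,.04,.25),255),((.22,.18,.25),300),((.25,.25,.25),350)]: print(rel(p1,R1,w,down(a)))
pp,Rt=dock(28,(-.025,0,.035));print(pp,Rt.as_matrix().round(3))
E
```

```text
[ 0.62769232 -0.14059871 -0.0174734 ]
[  0.04  -0.02 -17.75  -0.     0.1   -0.02]
[ 2.247e+01 -3.590e+00 -2.178e+01 -0.000e+00  1.000e-01 -2.000e-02]
[ 3.442e+01 -5.050e+00 -2.680e+01 -7.000e-02  8.000e-02 -8.172e+01]
second
[-14.01   8.29   0.     0.     0.    -5.  ]
[-26.14  15.9    0.     0.     0.   -50.  ]
[ -33.74   15.47    0.      0.      0.   -100.  ]
[0.45329286 0.21561292 0.05806407] [[ 0.874 -0.143  0.465]
 [-0.126 -0.99  -0.067]
 [ 0.469  0.    -0.883]]
```

servo_tool:
  targets: "0 0 -3 0 0 0 -1;0 0 -7 0 0 0 -1;0 0 -11 0 0 0 -1;0 0 -15 0 0 0 -1;0 0 -18 0 0 0 -1;5 -1 -19 0 0 0 -1;9 -2 -20 0 0 0 -1;13 -2.5 -21 0 0 0 -1;17 -3 -21.5 0 0 0 -1;22.5 -3.6 -22 0 0 0 -1;26 -4 -24 0 0 -8 -1;30 -4.5 -25 0 0 -16 -1;34.4 -5 -26.8 0 0 -24 -1;34.4 -5 -26.8 0 0 -32 -1;34.4 -5 -26.8 0 0 -40 -1;34.4 -5 -26.8 0 0 -48 -1;34.4 -5 -26.8 0 0 -56 -1;34.4 -5 -26.8 0 0 -64 -1;34.4 -5 -26.8 0 0 -73 -1;34.4 -5 -26.8 0 0 -81.7 -1"

```text
time: 8.45
ee_pos: [0.2793, -0.1191, 0.2484]
eef_rot: [-0.001, -0.572, 0.82, 0.001]
ft_force: [0.5, 0.4, -1.9]
gripper_width: 0.0578
gripper_force: 67.6
```

servo_tool:
  targets: "-5 3 0 0 0 -2 -1;-9.5 5.6 0 0 0 -5 -1;-14 8.3 0 0 0 -5 -1;-18 10.8 0 0 0 -5 -1;-22 13.3 0 0 0 -13 -1;-26 15.9 0 0 0 -21 -1;-28 16 0 0 0 -29 -1;-30 16 0 0 0 -37 -1;-32 15.5 0 0 0 -45 -1;-33.7 15.5 0 0 0 -53 -1;-33.7 15.5 0 0 0 -61 -1;-33.7 15.5 0 0 0 -69 -1;-33.7 15.5 0 0 0 -77 -1;-33.7 15.5 0 0 0 -85 -1;-33.7 15.5 0 0 0 -93 -1;-33.7 15.5 0 0 0 -100 -1;-33.7 15.5 0 0 0 -100 -1"

```text
time: 10.15
ee_pos: [0.2524, 0.25, 0.2484]
eef_rot: [0.001, 0.996, -0.092, -0.001]
ft_force: [0.4, -1.4, -2.2]
gripper_width: 0.0585
gripper_force: 67.6
```

Run:
```python
from h import *
np.set_printoptions(precision=4,suppress=True)
p,Rn,o=now();print(p,o["qpos"])
for th,toe in[(28,(-.02,0,.11)),(28,(-.02,0,.06))]: print(rel(p,Rn,*dock(th,toe)))
```

```text
[0.2524 0.25   0.2484] [ 0.5913 -0.3755 -0.203   1.746  -0.0002 -2.3663]
[20.9  -0.34 11.5   0.68 28.1  -2.27]
[20.9  -0.35 16.5   0.68 28.1  -2.27]
```

servo_tool:
  targets: "4 0 2 0 7 0 -1;8 -0.1 4 0 14 -1 -1;12 -0.2 6 0.3 20 -1.5 -1;16 -0.3 8 0.5 25 -2 -1;20.9 -0.3 11.5 0.7 28.1 -2.3 -1;20.9 -0.3 11.5 0.7 28.1 -2.3 -1;20.9 -0.3 11.5 0.7 28.1 -2.3 -1;20.9 -0.3 11.5 0.7 28.1 -2.3 -1"

```text
time: 10.95
ee_pos: [0.4589, 0.2154, 0.1353]
eef_rot: [0.016, 0.968, -0.07, 0.242]
ft_force: [-0.5, -0.1, -1.6]
gripper_width: 0.0581
gripper_force: 67.4
```

Run:
```python
from h import *
np.set_printoptions(precision=2,suppress=True)
p,Rn,o=now();print(p,o["qpos"]);print(rel(p,Rn,*dock(28,(-.02,0,.11))))
s=bot.read_camera("scene");t=bot.read_camera("top");cv2.imwrite("pics/s2.png",s);cv2.imwrite("pics/t2.png",t)
# predicted module outline under hypothesis A
A=Rn.as_matrix();M=np.c_[-A[:,0],A[:,1],-A[:,2]];org=p-M@G
for n,im,(x0,x1,y0,y1) in(("scene",s,(130,240,110,235)),("top",t,(100,230,180,310))):
    k=450/(y1-y0);z=cv2.resize(im[y0:y1,x0:x1],None,fx=k,fy=k,interpolation=cv2.INTER_CUBIC)
    for l in((.058,.026,0),(.058,-.032,0),(-.058,-.032,0),(-.058,.026,0),(.058,.026,.021),(.058,-.032,.021),(-.058,-.032,.025),(-.058,.026,.025)):
        u=proj(n,org+M@np.array(l));q=tuple(int(v) for v in ((u-[x0,y0]+.5)*k));cv2.circle(z,q,3,(0,255,0) if l[2]==0 else (0,255,255),-1)
    if n=="scene": a=z
cv2.imwrite("pics/d.png",np.hstack([a[:,:350],z[:,:450]]))
```

```text
[0.46 0.22 0.14] [ 0.49 -0.45 -0.58  1.04 -0.28 -2.57]
[-0.16  0.06  0.17 -0.14 -0.08 -0.1 ]
```

View pics/d.png

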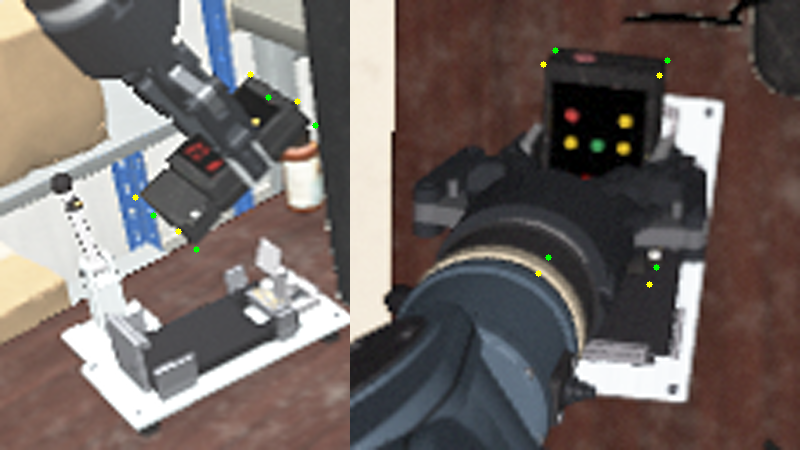

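Run:
```python
from h import *
np.set_printoptions(precision=2,suppress=True)
s=cv2.imread("pics/s2.png").astype(int);p,Rn,o=now();A=Rn.as_matrix();M=np.c_[-A[:,0],A[:,1],-A[:,2]];org=p-M@G
P=lambda l:proj("scene",org+M@np.array(l))
a,b=P((.058,.026,0)),P((-.058,.026,0));print(a,b)
# scan across the near lower edge, along its pixel normal
d=(b-a)/np.linalg.norm(b-a);n=np.array([-d[1],d[0]]);n=n if n[1]>0 else -n
g=s.sum(2).astype(np.float32)/3
for f in(-.1,-.05,0,.05,.1,.2,.8,.9,1):
    row=[cv2.getRectSubPix(g,(1,1),tuple((a+f*(b-a)+k*n).tolist()))[0,0] for k in np.arange(-6,6.5,1)];print("edge",f,np.array(row).astype(int))
c=P((.058,-.032,0));
for f in(.2,.5,.8): # along toe end: scan outward (from inside the module to the front) past the toe edge
    q=a+f*(c-a);row=[cv2.getRectSubPix(g,(1,1),tuple((q+k*(-d)).tolist()))[0,0] for k in np.arange(-8,8)];print("toe",np.array(row).astype(int))
```

```text
[184.09 178.04] [217.05 143.48]
edge -0.1 [182 182  99  85  96 103 106 106 103 105 102  99  96]
edge -0.05 [200 183 182 102  93  98 104 109 109 110 109 106 103]
edge 0 [101 100  90  59  66  83 102 104 104 101 102 108 110]
edge 0.05 [ 71  69  69  70  68  71  94 107 103 101  98  99 102]
edge 0.1 [117  80  65  67  68  71  95 112 111 103  97  98 101]
edge 0.2 [ 91  75  68  69  71 103 161 101 104 106 107 107 103]
edge 0.8 [ 65  64  70  69  60  59 103 167 182 146  95 111 198]
edge 0.9 [ 69  69  71  68  59  53  53  51  74 132 169 111  57]
edge 1 [150 201 199 203 198 186 189  83  59  52  55  54  55]
toe [ 67  68  68  67  69  71  69  61  86 160 112  97  91  85  91  94]
toe [112 149 141  89  93 100  88  95 205 225 226 229 228 199 142 175]
toe [ 90  92  92  93  90  92  85  72 182 222 158 133 128 133 131 125]
```

The prediction matches the picture to within about 1 px, so the module is held as modelled. Now lower the toe towards the seat in front of the lip.

Run:
```python
from h import *
np.set_printoptions(precision=2,suppress=True)
p,Rn,o=now();c=dock(28,(-.02,0,.11));print("err",rel(p,Rn,*c),o["ft_force"])
for th,toe in[(28,(-.025,0,.06)),(28,(-.035,0,.03)),(28,(-.035,0,.025))]: print(rel(p,Rn,*dock(th,toe)),rel(*c,*dock(th,toe)))
```

```text
err [-0.3   0.15  0.29 -0.25 -0.23 -0.08] [-0.25  0.03 -1.55]
[-3.11  0.17  4.46 -0.25 -0.23 -0.08] [-2.79  0.    4.18  0.    0.    0.  ]
[-5.41  0.18  6.63 -0.25 -0.23 -0.08] [-5.08  0.    6.36  0.    0.    0.  ]
[-5.65  0.19  7.07 -0.25 -0.23 -0.08] [-5.31  0.    6.8   0.    0.    0.  ]
```

servo_tool:
  targets: "-1.5 0.1 2.2 -0.2 -0.2 -0.1 -1;-3.1 0.2 4.5 -0.2 -0.2 -0.1 -1;-4.3 0.2 5.6 -0.2 -0.2 -0.1 -1;-5.4 0.2 6.4 -0.2 -0.2 -0.1 -1;-5.4 0.2 6.6 -0.2 -0.2 -0.1 -1;-5.4 0.2 6.6 -0.2 -0.2 -0.1 -1;-5.4 0.2 6.6 -0.2 -0.2 -0.1 -1;-5.4 0.2 6.6 -0.2 -0.2 -0.1 -1"

```text
time: 11.85
ee_pos: [0.4437, 0.2164, 0.0529]
eef_rot: [0.017, 0.968, -0.069, 0.242]
ft_force: [0.5, -0.5, -2.5]
gripper_width: 0.0579
gripper_force: 67.5
```

```bash
cat >> h.py <<'E'
def state(G=G): # toe in cradle (mm), tilt, yaw, force in cradle axes
    p,Rn,o=now();A=(CR.inv()*Rn).as_matrix();M=np.c_[-A[:,0],A[:,1],-A[:,2]]
    org=CR.inv().apply(p-CO)-M@G;toe=org+M@np.array([.058,-.003,0])
    print("toe",(toe*1e3).round(1),"tilt",np.degrees(np.arcsin(-M[2,0])).round(2),"yaw",np.degrees(np.arctan2(-M[1,0],-M[0,0])).round(2),"roll",np.degrees(M[2,1]).round(2),"F",CR.inv().apply(o["ft_force"]).round(1),"w",o["gripper_width"].round(4),"t",o["time"])
    return p,Rn
E
python3 - <<'E'
from h import *
np.set_printoptions(precision=2,suppress=True)
p,Rn=state()
for th,toe in[(28,(-.035,0,.025)),(28,(-.035,0,.022))]: print(rel(p,Rn,*dock(th,toe)))
E
```

```text
Traceback (most recent call last):
  File "h.py", line 39, in state
    print("toe",(toe*1e3).round(1),"tilt",np.degrees(np.arcsin(-M[2,0])).round(2),"yaw",np.degrees(np.arctan2(-M[1,0],-M[0,0])).round(2),"roll",np.degrees(M[2,1]).round(2),"F",CR.inv().apply(o["ft_force"]).round(1),"w",o["gripper_width"].round(4),"t",o["time"])
                                                                                                                                                                                                                           ^^^^^^^^^^^^^^^^^^^^^^^^
AttributeError: 'float' object has no attribute 'round'
```

```bash
sed -i 's/o\["gripper_width"\].round(4)/round(o["gripper_width"],4)/' h.py
python3 - <<'E'
from h import *
np.set_printoptions(precision=2,suppress=True)
p,Rn=state()
for th,toe in[(28,(-.035,0,.025)),(28,(-.035,0,.022))]: print(rel(p,Rn,*dock(th,toe)))
E
```

```text
toe [-34.6  -0.6  29.8] tilt 28.05 yaw 0.03 roll -0.0 F [ 0.6 -0.4 -2.5] w 0.0579 t 11.85
[-0.26 -0.06  0.41 -0.01 -0.05  0.03]
[-0.4  -0.06  0.67 -0.01 -0.05  0.03]
```

servo_tool:
  targets: "-0.1 -0.05 0.18 0 0 0 -1;-0.19 -0.05 0.35 0 0 0 -1;-0.28 -0.05 0.53 0 0 0 -1;-0.33 -0.05 0.62 0 0 0 -1;-0.33 -0.05 0.62 0 0 0 -1;-0.33 -0.05 0.62 0 0 0 -1"

```text
time: 12.45
ee_pos: [0.4424, 0.2161, 0.044]
eef_rot: [0.018, 0.968, -0.069, 0.24]
ft_force: [-1.5, -0.3, -0.2]
gripper_width: 0.0582
gripper_force: 67.9
```

```bash
python3 -c "
from h import *
state()"
```

```text
toe [-35.8  -1.1  21. ] tilt 27.91 yaw 0.09 roll 0.12 F [-1.4 -0.6 -0.2] w 0.0582 t 12.45
```

servo_tool:
  targets: "-0.24 -0.08 -0.18 0 0 0 -1;-0.51 -0.08 -0.33 0 0 0 -1;-0.77 -0.08 -0.46 0 0 0 -1;-0.95 -0.08 -0.56 0 0 0 -1;-0.95 -0.08 -0.56 0 0 0 -1;-0.95 -0.08 -0.56 0 0 0 -1"

```text
time: 13.05
ee_pos: [0.4316, 0.2187, 0.0445]
eef_rot: [0.018, 0.968, -0.069, 0.241]
ft_force: [0.7, 0.7, -2.3]
gripper_width: 0.0584
gripper_force: 67.7
```

```bash
python3 -c "
from h import *
state()"
```

```text
toe [-46.9  -0.1  21.5] tilt 27.92 yaw 0.1 roll 0.1 F [ 0.6  0.8 -2.3] w 0.0584 t 13.05
```

servo_tool:
  targets: "-0.09 0 -0.05 0 0 0 -1;-0.18 0 -0.1 0 0 0 -1;-0.26 0 -0.14 0 0 0 -1;-0.26 0 -0.14 0 0 0 -1;-0.26 0 -0.14 0 0 0 -1"

```text
time: 13.55
ee_pos: [0.4287, 0.219, 0.0444]
eef_rot: [0.018, 0.968, -0.069, 0.24]
ft_force: [0.1, 0.5, -1.8]
gripper_width: 0.0582
gripper_force: 67.7
```

```bash
python3 -c "
from h import *
state()"
```

```text
toe [-49.8  -0.2  21.5] tilt 27.91 yaw 0.09 roll 0.11 F [ 0.   0.5 -1.8] w 0.0582 t 13.55
```

Run:
```python
from h import *
np.set_printoptions(precision=2,suppress=True)
p,Rn=state()
for th,toe in[(24,(-.0515,0,.0217)),(20,(-.053,0,.0217)),(17,(-.0545,0,.0217))]: print(rel(p,Rn,*dock(th,toe)))
```

```text
toe [-49.8  -0.2  21.5] tilt 27.91 yaw 0.09 roll 0.11 F [ 0.   0.5 -1.8] w 0.0582 t 13.55
[-0.27 -0.02  0.34  0.08 -3.91  0.08]
[-0.57 -0.02  0.71  0.08 -7.91  0.08]
[ -0.85  -0.02   0.96   0.09 -10.91   0.07]
```

servo_tool:
  targets: "-0.14 0 0.17 0 -2 0 -1;-0.27 0 0.34 0 -3.9 0 -1;-0.42 0 0.53 0 -5.9 0 -1;-0.57 0 0.71 0 -7.9 0 -1;-0.57 0 0.71 0 -7.9 0 -1;-0.57 0 0.71 0 -7.9 0 -1"

```text
time: 14.15
ee_pos: [0.43, 0.2203, 0.0396]
eef_rot: [0.012, 0.982, -0.07, 0.175]
ft_force: [-8.2, -0.2, 10.3]
gripper_width: 0.0579
gripper_force: 69.4
```

Run:
```python
from h import *
np.set_printoptions(precision=2,suppress=True)
p,Rn=state()
for th,toe in[(18,(-.055,0,.022)),(15,(-.057,0,.022)),(17,(-.0565,0,.022))]: print(rel(p,Rn,*dock(th,toe)))
```

```text
toe [-50.2   1.4  25.5] tilt 20.21 yaw -0.03 roll -0.07 F [-8.  -1.4 10.3] w 0.0579 t 14.15
[-0.65  0.14  0.41 -0.07 -2.21 -0.03]
[-0.95  0.14  0.68 -0.07 -5.21 -0.03]
[-0.82  0.14  0.47 -0.07 -3.21 -0.03]
```

Run:
```python
from h import *
np.set_printoptions(precision=2,suppress=True)
p,Rn=state()
for th,toe in[(24,(-.051,0,.0225)),(24,(-.053,0,.0225)),(24,(-.054,0,.0225))]: print(rel(p,Rn,*dock(th,toe)))
```

```text
toe [-50.2   1.4  25.5] tilt 20.21 yaw -0.03 roll -0.07 F [-8.  -1.4 10.3] w 0.0579 t 14.15
[-0.08  0.13 -0.18 -0.06  3.79 -0.03]
[-0.27  0.13 -0.25 -0.06  3.79 -0.03]
[-0.36  0.13 -0.28 -0.06  3.79 -0.03]
```

Run:
```python
from h import *
np.set_printoptions(precision=2,suppress=True)
c=dock(20,(-.053,0,.0217))
for th,toe in[(24,(-.0525,0,.022)),(24,(-.0535,0,.022)),(24,(-.0545,0,.022))]: print(rel(*c,*dock(th,toe)))
```

```text
[ 0.16  0.   -0.47 -0.    4.    0.  ]
[ 0.07  0.   -0.5  -0.    4.    0.  ]
[-0.02 -0.   -0.54 -0.    4.    0.  ]
```

servo_tool:
  targets: "0.08 0 -0.25 0 2 0 -1;0.16 0 -0.47 0 4 0 -1;0.16 0 -0.47 0 4 0 -1;0.07 0 -0.5 0 4 0 -1;0.07 0 -0.5 0 4 0 -1;0.07 0 -0.5 0 4 0 -1"

```text
time: 14.75
ee_pos: [0.427, 0.2195, 0.0413]
eef_rot: [0.015, 0.975, -0.07, 0.208]
ft_force: [0.5, -1.2, 1.9]
gripper_width: 0.0581
gripper_force: 68.1
```

```bash
python3 -c "
from h import *
state()"
```

```text
toe [-52.5   0.1  22.7] tilt 24.09 yaw 0.04 roll 0.07 F [ 0.7 -1.1  1.9] w 0.0581 t 14.75
```

servo_tool:
  targets: "-0.09 0 -0.04 0 0 0 -1;-0.18 0 -0.08 0 0 0 -1;-0.18 0 -0.08 0 0 0 -1;-0.18 0 -0.08 0 0 0 -1"

```text
time: 15.15
ee_pos: [0.4248, 0.2199, 0.0412]
eef_rot: [0.015, 0.975, -0.07, 0.208]
ft_force: [3.1, -0.8, 2.9]
gripper_width: 0.058
gripper_force: 68.1
```

```bash
python3 -c "
from h import *
state()"
```

```text
toe [-54.7   0.2  22.7] tilt 24.1 yaw 0.05 roll 0.06 F [ 3.1 -0.3  2.9] w 0.058 t 15.15
```

Run:
```python
from h import *
np.set_printoptions(precision=2,suppress=True)
c=dock(24,(-.0555,0,.022))
for th,toe in[(21,(-.0563,0,.0222)),(18,(-.0572,0,.0222)),(16,(-.0578,0,.0222)),(14,(-.0585,0,.0222))]: print(rel(*c,*dock(th,toe)))
```

```text
[-0.17  0.    0.29  0.   -3.   -0.  ]
[-0.37  0.    0.58 -0.   -6.   -0.  ]
[-0.51  0.    0.78  0.   -8.   -0.  ]
[ -0.67   0.     0.96   0.   -10.    -0.  ]
```

servo_tool:
  targets: "-0.09 0 0.15 0 -1.5 0 -1;-0.17 0 0.29 0 -3 0 -1;-0.27 0 0.43 0 -4.5 0 -1;-0.37 0 0.58 0 -6 0 -1;-0.37 0 0.58 0 -6 0 -1"

```text
time: 15.65
ee_pos: [0.4246, 0.2204, 0.037]
eef_rot: [0.011, 0.985, -0.07, 0.156]
ft_force: [-7.4, -1.3, 18.0]
gripper_width: 0.0581
gripper_force: 71.0
```

```bash
python3 -c "
from h import *
state()"
```

```text
toe [-55.7   0.6  25.5] tilt 18.06 yaw 0.02 roll 0.02 F [-7.2 -2.4 18. ] w 0.0581 t 15.65
```

Contact now matches the heel on the catch slope and the toe against the wall under the lip. Release, retract and look at the numbers.

servo_tool:
  targets: "0 0 -0.2 0 0 0 -1;0 0 -0.2 0 0 0 0.5;0 0 -0.2 0 0 0 0.8;0 0 -0.2 0 0 0 0.8;0 0 -0.2 0 0 0 0.8;0 0 -3 0 0 0 0.8;0 0 -6 0 0 0 0.8;0 0 -9 0 0 0 0.8;0 0 -9 0 0 0 0.8"

```text
time: 16.55
ee_pos: [0.3974, 0.2256, 0.1241]
eef_rot: [0.01, 0.985, -0.07, 0.159]
ft_force: [0.8, -0.0, 1.3]
gripper_width: 0.0772
gripper_force: 0.0
```

Run:
```python
from h import *
np.set_printoptions(precision=4,suppress=True)
p,Rn,o=now();print(p,o["ft_force"],o["gripper_width"],o["time"],o["qpos"])
s=bot.read_camera("scene");cv2.imwrite("pics/s3.png",s)
# compare with model: toe at given x on seat, tilt th -> near bottom/top edges; scan brightness across lower near edge
g=s.astype(np.float32).mean(2)
def P(th,toex,l,toez=.022):
    t=np.radians(th);c,sn=np.cos(t),np.sin(t);M=np.array([[-c,0,-sn],[0,-1,0],[-sn,0,c]])
    return proj("scene",CO+CR.apply(np.array([toex,0,toez])+M@(np.array(l)-[.058,-.003,0])))
for th in(0,10,14,16,18,20,22,24,28): print(th,[P(th,-.055,l).round(1) for l in((-.058,.026,0),(-.058,.026,.025),(-.058,-.032,.025),(.029,-.003,.025),(.029,.026,.025))])
cv2.imwrite("pics/e.png",cv2.resize(s[135:225,140:235],(633,600),interpolation=cv2.INTER_CUBIC))
```

```text
[0.3974 0.2256 0.1241] [ 0.8359 -0.0036  1.3468] 0.07718491439049624 16.55 [ 0.5062 -0.4247 -0.5268  1.2084 -0.1887 -2.5183]
0 [array([216. , 195.8]), array([215., 188.]), array([202.8, 179.1]), array([180.1, 196.8]), array([186.1, 201.9])]
10 [array([214.6, 189.8]), array([212.2, 182.7]), array([200. , 173.8]), array([178.2, 196.1]), array([184.1, 201.2])]
14 [array([213.8, 187.6]), array([210.8, 180.7]), array([198.5, 171.9]), array([177.3, 195.9]), array([183.2, 201. ])]
16 [array([213.3, 186.5]), array([210. , 179.8]), array([197.7, 171. ]), array([176.9, 195.8]), array([182.8, 200.9])]
18 [array([212.7, 185.5]), array([209.2, 178.9]), array([196.9, 170.1]), array([176.4, 195.8]), array([182.3, 200.9])]
20 [array([212.1, 184.4]), array([208.3, 178.1]), array([196. , 169.3]), array([176. , 195.8]), array([181.9, 200.9])]
22 [array([211.5, 183.5]), array([207.4, 177.3]), array([195.1, 168.4]), array([175.5, 195.7]), array([181.4, 200.9])]
24 [array([210.8, 182.5]), array([206.4, 176.5]), array([194.1, 167.7]), array([175.1, 195.7]), array([180.9, 200.9])]
28 [array([209.3, 180.7]), array([204.4, 175.1]), array([192.1, 166.2]), array([174.1, 195.8]), array([180. , 200.9])]
```

View pics/e.png

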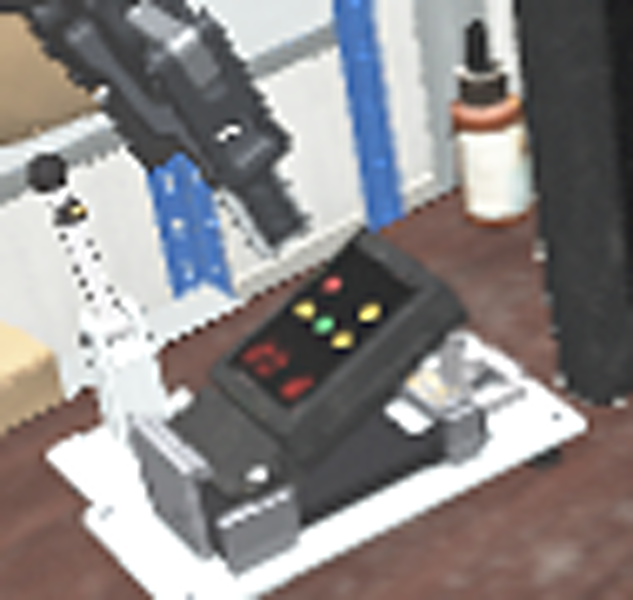

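The module rests with its low end under the lip and its high end on the catch slope, tilted about 15°. Next I'll press with closed fingers on the high end (cradle x about 36).

Run:
```python
from h import *
np.set_printoptions(precision=2,suppress=True)
p,Rn,o=now()
for c in[(.036,0,.13),(.036,0,.085)]: print(rel(p,Rn,CO+CR.apply(c),down(-8.19)), CO+CR.apply(c))
```

```text
[  5.52   0.12   0.1   -0.08 -18.2    0.06] [0.45 0.22 0.14]
[  4.12   0.13   4.37  -0.08 -18.2    0.06] [0.45 0.22 0.09]
```

servo_tool:
  targets: "1 0 -2 0 -4 0 -1;3 0.1 -1.5 0 -10 0 -1;5.5 0.1 0 0 -18.2 0 -1;5.5 0.1 0.1 0 -18.2 0 -1;5.5 0.1 0.1 0 -18.2 0 -1;4.1 0.1 4.4 0 -18.2 0 -1;4.1 0.1 4.4 0 -18.2 0 -1;4.1 0.1 4.4 0 -18.2 0 -1"

```text
time: 17.4
ee_pos: [0.4451, 0.2153, 0.0906]
eef_rot: [0.001, 0.998, -0.071, -0.002]
ft_force: [1.0, 0.4, 1.7]
gripper_width: 0.0001
gripper_force: 0.0
```

```bash
cat >> h.py <<'E'
def tip():
    p,Rn,o=now();print("tcp cradle mm",(CR.inv().apply(p-CO)*1e3).round(1),"ee",p.round(4),"F",CR.inv().apply(o["ft_force"]).round(1),"w",round(o["gripper_width"],4),"z-axis",CR.inv().apply(Rn.as_matrix()[:,2]).round(3),"t",o["time"]);return p,Rn
E
python3 -c "
from h import *
tip()"
```

```text
tcp cradle mm [32.6 -1.5 82.6] ee [0.4451 0.2153 0.0906] F [1.  0.6 1.7] w 0.0001 z-axis [-0.004 -0.002 -1.   ] t 17.4
```

servo_tool:
  targets: "0.4 -0.15 0 0 0 0 -1;0.4 -0.15 1 0 0 0 -1;0.4 -0.15 2 0 0 0 -1;0.4 -0.15 2.5 0 0 0 -1;0.4 -0.15 2.9 0 0 0 -1;0.4 -0.15 3.2 0 0 0 -1"

```text
time: 18.0
ee_pos: [0.4561, 0.2171, 0.0618]
eef_rot: [-0.001, 0.997, -0.071, 0.003]
ft_force: [2.1, 0.4, 3.5]
gripper_width: 0.0
gripper_force: 1.4
```

```bash
python3 -c "
from h import *
tip()"
```

```text
tcp cradle mm [43.2  1.9 53.8] ee [0.4561 0.2171 0.0618] F [2.  0.7 3.5] w 0.0 z-axis [ 0.007  0.002 -1.   ] t 18.0
```

servo_tool:
  targets: "-0.6 0 -0.3 0 0 0 -1;-0.6 0 -0.3 0 0 0 -1;-0.6 0 -0.3 0 0 0 -1;-0.6 0 -0.3 0 0 0 -1"

```text
time: 18.4
ee_pos: [0.4449, 0.217, 0.0604]
eef_rot: [0.001, 0.997, -0.071, -0.002]
ft_force: [1.2, -0.7, 0.0]
gripper_width: -0.0
gripper_force: 0.0
```

```bash
python3 -c "
from h import *
tip()"
```

```text
tcp cradle mm [32.1  0.2 52.4] ee [0.4449 0.217  0.0604] F [ 1.3 -0.5  0. ] w -0.0 z-axis [-0.005 -0.002 -1.   ] t 18.4
```

servo_tool:
  targets: "0 0 0 0 0 0 -1;0 0 0 0 0 0 -1;0 0 0 0 0 0 -1;0 0 0 0 0 0 -1"

```text
time: 18.8
ee_pos: [0.4455, 0.2171, 0.061]
eef_rot: [0.001, 0.997, -0.071, -0.002]
ft_force: [-0.5, -0.6, 0.6]
gripper_width: -0.0002
gripper_force: 0.0
```

```bash
python3 -c "
from h import *
tip()"
```

```text
tcp cradle mm [32.7  0.4 53. ] ee [0.4455 0.2171 0.061 ] F [-0.4 -0.6  0.6] w -0.0002 z-axis [-0.004 -0.002 -1.   ] t 18.8
```

servo_tool:
  targets: "0.15 0 0.1 0 0 0 -1;0.3 0 0.2 0 0 0 -1;0.3 0 0.35 0 0 0 -1;0.3 0 0.5 0 0 0 -1;0.3 0 0.6 0 0 0 -1;0.3 0 0.6 0 0 0 -1;0.3 0 0.6 0 0 0 -1"

```text
time: 19.5
ee_pos: [0.449, 0.2167, 0.0552]
eef_rot: [0.001, 0.997, -0.071, -0.001]
ft_force: [-0.2, -0.5, 0.7]
gripper_width: 0.0001
gripper_force: 0.6
```

```bash
python3 -c "
from h import *
tip()"
```

```text
tcp cradle mm [36.2  0.5 47.2] ee [0.449  0.2167 0.0552] F [-0.1 -0.6  0.7] w 0.0001 z-axis [-0.002 -0.002 -1.   ] t 19.5
```

servo_tool:
  targets: "0 0 0.1 0 0 0 -1;0 0 0.2 0 0 0 -1;0 0 0.3 0 0 0 -1;0 0 0.4 0 0 0 -1;0 0 0.4 0 0 0 -1"

```text
time: 20.0
ee_pos: [0.4488, 0.2168, 0.0512]
eef_rot: [0.001, 0.997, -0.071, -0.001]
ft_force: [1.9, -0.5, 3.7]
gripper_width: 0.0
gripper_force: 1.3
```

```bash
python3 -c "
from h import *
tip()"
```

```text
tcp cradle mm [36.   0.5 43.2] ee [0.4488 0.2168 0.0512] F [ 2.  -0.2  3.7] w 0.0 z-axis [-0.003 -0.001 -1.   ] t 20.0
```

servo_tool:
  targets: "0 0 0.1 0 0 0 -1;0 0 0.2 0 0 0 -1;0 0 0.3 0 0 0 -1;0 0 0.4 0 0 0 -1;0 0 0.4 0 0 0 -1"

```text
time: 20.5
ee_pos: [0.4484, 0.2167, 0.0469]
eef_rot: [0.001, 0.997, -0.071, -0.002]
ft_force: [1.8, -0.1, 2.7]
gripper_width: -0.0
gripper_force: 1.3
```

servo_tool:
  targets: "0 0 0.1 0 0 0 -1;0 0 0.2 0 0 0 -1;0 0 0.2 0 0 0 -1"

```text
time: 20.8
ee_pos: [0.4484, 0.2167, 0.0449]
eef_rot: [0.001, 0.997, -0.071, -0.002]
ft_force: [1.9, -0.3, 3.0]
gripper_width: 0.0001
gripper_force: 1.3
```

```bash
python3 -c "
from h import *
tip()"
```

```text
tcp cradle mm [35.6  0.4 36.9] ee [0.4484 0.2167 0.0449] F [ 1.9 -0.   3. ] w 0.0001 z-axis [-0.004 -0.002 -1.   ] t 20.8
```

servo_tool:
  targets: "0 0 0.1 0 0 0 -1;0 0 0.2 0 0 0 -1;0 0 0.3 0 0 0 -1;0 0 0.3 0 0 0 -1"

```text
time: 21.2
ee_pos: [0.4487, 0.2167, 0.0423]
eef_rot: [0.001, 0.997, -0.071, -0.001]
ft_force: [2.0, -0.2, 4.7]
gripper_width: -0.0002
gripper_force: 2.1
```

servo_tool:
  targets: "0 0 0.1 0 0 0 -1;0 0 0.2 0 0 0 -1;0 0 0.3 0 0 0 -1;0 0 0.3 0 0 0 -1"

```text
time: 21.6
ee_pos: [0.449, 0.2167, 0.041]
eef_rot: [0.001, 0.997, -0.071, -0.001]
ft_force: [-0.9, -1.3, 11.9]
gripper_width: -0.0002
gripper_force: 5.6
```

```bash
python3 -c "
from h import *
tip()
s=bot.read_camera('scene');cv2.imwrite('pics/s4.png',s)"
```

```text
tcp cradle mm [36.2  0.5 33. ] ee [0.449  0.2167 0.041 ] F [-0.7 -1.4 11.9] w -0.0002 z-axis [-0.002 -0.001 -1.   ] t 21.6
```

servo_tool:
  targets: "0 0 0.1 0 0 0 -1;0 0 0.2 0 0 0 -1;0 0 0.2 0 0 0 -1"

```text
time: 21.95
ee_pos: [0.4493, 0.2167, 0.0397]
eef_rot: [0.001, 0.997, -0.071, -0.001]
ft_force: [-0.6, -2.5, 12.7]
gripper_width: 0.0002
gripper_force: 7.0
```

servo_tool:
  targets: "0 0 0.1 0 0 0 -1;0 0 0.2 0 0 0 -1;0 0 0.2 0 0 0 -1"

```text
time: 22.25
ee_pos: [0.4493, 0.2168, 0.0393]
eef_rot: [0.001, 0.997, -0.071, -0.0]
ft_force: [-4.8, -3.4, 21.2]
gripper_width: 0.0001
gripper_force: 11.4
```

servo_tool:
  targets: "0 0 0.1 0 0 0 -1;0 0 0.2 0 0 0 -1;0 0 0.2 0 0 0 -1"

```text
time: 22.55
ee_pos: [0.4496, 0.2167, 0.0386]
eef_rot: [0.001, 0.997, -0.071, 0.0]
ft_force: [-5.9, -5.0, 25.7]
gripper_width: -0.0003
gripper_force: 14.8
```

servo_tool:
  targets: "0 0 0.1 0 0 0 -1;0 0 0.15 0 0 0 -1;0 0 0.15 0 0 0 -1"

```text
time: 22.85
ee_pos: [0.4496, 0.2167, 0.0385]
eef_rot: [0.001, 0.997, -0.071, 0.0]
ft_force: [-9.3, -5.1, 32.0]
gripper_width: -0.0001
gripper_force: 17.9
```

Run:
```python
from h import *
tip()
s=bot.read_camera('scene');cv2.imwrite('pics/s5.png',s)
b=s.astype(int)
# LED centroids (green, red, yellow): height test of the module's top at flat/tilt
hsv=cv2.cvtColor(s,cv2.COLOR_BGR2HSV);roi=np.zeros(s.shape[:2],np.uint8);roi[160:215,165:220]=255
for n,lo,hi in(("green",(45,80,60),(90,255,255)),("yellow",(18,110,110),(35,255,255))):
    k=cv2.inRange(hsv,lo,hi)&roi;nn,_,st,ce=cv2.connectedComponentsWithStats(k);print(n,[(st[i,4],ce[i].round(1)) for i in range(1,nn)])
# predicted green LED (module-local from its start position)
o=np.array([.6345,-.1418]);t=-.205;d=np.array([.6199,-.1377])-o
l=np.array([d@[np.cos(t),np.sin(t)],d@[-np.sin(t),np.cos(t)]]);print("green local",l)
for th in(0,2,4,8,15):
    a=np.radians(th);c,sn=np.cos(a),np.sin(a);M=np.array([[-c,0,-sn],[0,-1,0],[-sn,0,c]])
    print(th,proj("scene",CO+CR.apply(np.array([-.058,0,.022])+M@(np.array([l[0],l[1],.025])-[.058,-.003,0]))))
```

```text
tcp cradle mm [36.8  0.6 30.5] ee [0.4496 0.2167 0.0385] F [-8.4 -6.4 32. ] w -0.0001 z-axis [ 0.001 -0.001 -1.   ] t 22.85
green [(np.int32(5), array([190.2, 191.6]))]
yellow [(np.int32(5), array([187.8, 189.4])), (np.int32(5), array([197.8, 191.6])), (np.int32(4), array([193.2, 193.5]))]
green local [-0.01512892  0.00104207]
0 [194.86358595 190.99891628]
2 [194.42207025 190.33966127]
4 [193.9512772  189.70174139]
8 [192.92327471 188.49336675]
15 [190.85585375 186.61265307]
```

```bash
cat > led.py <<'E'
from h import *
def loc():
    o=np.array([.6345,-.1418]);t=-.205;out={}
    for n,u in dict(y1=(201,332),g=(248,342),y2=(296,348),y3=(195,380),r=(288,397)).items():
        w=plane("top",(315+u[0]/7.5-.5,100+u[1]/7.5-.5),.025)[:2]-o
        out[n]=np.array([w@[np.cos(t),np.sin(t)],w@[-np.sin(t),np.cos(t)],.025])
    return out
L=loc()
def pred(th,toe,cam):
    a=np.radians(th);c,s=np.cos(a),np.sin(a);M=np.array([[-c,0,-s],[0,-1,0],[-s,0,c]])
    return {n:proj(cam,CO+CR.apply(np.array(toe)+M@(l-[.058,-.003,0]))).round(1) for n,l in L.items()}
def seen(cam,s,box):
    hsv=cv2.cvtColor(s,cv2.COLOR_BGR2HSV);roi=np.zeros(s.shape[:2],np.uint8);roi[box[2]:box[3],box[0]:box[1]]=255
    for n,lo,hi in(("green",(45,80,60),(90,255,255)),("yellow",(18,110,110),(35,255,255)),("red",(0,120,120),(6,255,255))):
        k=cv2.inRange(hsv,lo,hi)&roi;nn,_,st,ce=cv2.connectedComponentsWithStats(k);print(n,[(int(st[i,4]),ce[i].round(1)) for i in range(1,nn) if st[i,4]>2])
E
python3 - <<'E'
from led import *
print({n:(l*1e3).round(1) for n,l in L.items()})
B=(160,225,150,215)
print("resting s3");seen("scene",cv2.imread("pics/s3.png"),B)
for th in(13,15,17): print(th,pred(th,(-.054,0,.022),"scene"))
print("pressed s4");seen("scene",cv2.imread("pics/s4.png"),B)
print("pressed s5");seen("scene",cv2.imread("pics/s5.png"),B)
for th in(0,3): print(th,pred(th,(-.059,0,.022),"scene"))
E
```

```text
{'y1': array([-14.7,  14.4,  25. ]), 'g': array([-15.5,   0.8,  25. ]), 'y2': array([-15.1, -13. ,  25. ]), 'y3': array([-29.2,  14.3,  25. ]), 'r': array([-30. , -12.5,  25. ])}
resting s3
green [(8, array([188.1, 183.1]))]
yellow [(6, array([185.3, 181. ])), (5, array([195. , 181.4])), (5, array([191. , 185.4]))]
red [(5, array([178.4, 187.4])), (7, array([183.9, 192.4]))]
13 {'y1': array([195.5, 188.8]), 'g': array([192.9, 186.4]), 'y2': array([189.9, 184.2]), 'y3': array([200. , 185.6]), 'r': array([194.7, 181.1])}
15 {'y1': array([194.9, 188.3]), 'g': array([192.3, 185.9]), 'y2': array([189.3, 183.7]), 'y3': array([199.3, 184.9]), 'r': array([194. , 180.4])}
17 {'y1': array([194.2, 187.8]), 'g': array([191.6, 185.4]), 'y2': array([188.7, 183.3]), 'y3': array([198.6, 184.3]), 'r': array([193.3, 179.8])}
pressed s4
green [(6, array([190.2, 191.2]))]
yellow [(4, array([187.2, 188.5])), (4, array([198. , 190.5])), (6, array([193. , 193.5]))]
red [(3, array([179., 193.])), (4, array([184.5, 198. ]))]
pressed s5
green [(5, array([190.2, 191.6]))]
yellow [(5, array([187.8, 189.4])), (5, array([197.8, 191.6])), (4, array([193.2, 193.5]))]
red [(4, array([179.5, 193. ])), (3, array([185., 198.]))]
0 {'y1': array([197.2, 193.4]), 'g': array([194.6, 191. ]), 'y2': array([191.7, 188.9]), 'y3': array([201.9, 191.2]), 'r': array([196.6, 186.7])}
3 {'y1': array([196.5, 192.5]), 'g': array([193.9, 190.1]), 'y2': array([191. , 187.9]), 'y3': array([201.2, 190. ]), 'r': array([195.9, 185.5])}
```

servo_tool:
  targets: "0 0 -0.3 0 0 0 -1;0 0 -0.6 0 0 0 -1;0 0 -0.6 0 0 0 -1"

```text
time: 23.2
ee_pos: [0.4481, 0.2169, 0.0393]
eef_rot: [0.0, 0.997, -0.071, -0.002]
ft_force: [-2.7, -1.3, 11.3]
gripper_width: 0.0
gripper_force: 8.0
```

Run:
```python
from led import *
tip();s=bot.read_camera("scene");cv2.imwrite("pics/s6.png",s);seen("scene",s,(160,225,150,215))
# cradle check: predicted plate corners in the scene view
print([proj("scene",CO+CR.apply((x,y,.009))).round(1) for x,y in((.09,-.042),(-.09,-.042),(.09,.042))])
g=s.astype(int).mean(2).astype(int)
u,v=proj("scene",CO+CR.apply((0,-.042,.009))).round().astype(int);print((u,v),g[v-8:v+9,u]);u,v=proj("scene",CO+CR.apply((-.09,-.0,.009))).round().astype(int);print((u,v),g[v,u-8:u+9])
```

```text
tcp cradle mm [35.2  0.6 31.3] ee [0.4481 0.2169 0.0393] F [-2.5 -1.7 11.3] w 0.0 z-axis [-0.004 -0.001 -1.   ] t 23.2
green [(6, array([190. , 191.5]))]
yellow [(5, array([187.8, 189.4])), (6, array([198. , 191.5])), (4, array([193. , 193.8]))]
red [(4, array([179.5, 193. ])), (3, array([185., 198.]))]
[array([228.2, 197.4]), array([168.4, 227.6]), array([210.6, 184.5])]
(np.int64(200), np.int64(212)) [ 63  57  77 233 255 255 255 255 242 140 106 101  97 105 105 104 107]
(np.int64(160), np.int64(219)) [103 102 100  97  96 100 221 255 255 255 255 255 255 255 255 255 255]
```

servo_tool:
  targets: "0 0 -0.5 0 0 0 -1;0 0 -1.5 0 0 0 -1;0 0 -3 0 0 0 -1;0 0 -4 0 0 0 -1;0 0 -4 0 0 0 -1"

```text
time: 23.75
ee_pos: [0.4494, 0.2171, 0.079]
eef_rot: [0.0, 0.997, -0.071, -0.001]
ft_force: [0.1, -0.4, -0.4]
gripper_width: 0.0001
gripper_force: 0.0
```

Run:
```python
from led import *
tip();s=bot.read_camera("scene");t=bot.read_camera("top");cv2.imwrite("pics/s7.png",s);cv2.imwrite("pics/t7.png",t);seen("scene",s,(160,225,150,215));seen("top",t,(150,215,195,305));print(pred(0,(-.059,0,.022),"top"),pred(4,(-.059,0,.022),"top"))
g=s.astype(int).mean(2).astype(int)
# near lower/upper high-end corners of the module: columns through the heel
print(g[176:206,204:226:2].T)
for th in(0,2,4):
    a=np.radians(th);c,sn=np.cos(a),np.sin(a);M=np.array([[-c,0,-sn],[0,-1,0],[-sn,0,c]])
    print(th,[proj("scene",CO+CR.apply(np.array([-.059,0,.022])+M@(np.array(l)-[.058,-.003,0]))).round(1) for l in((-.058,.026,.025),(-.058,.026,0),(-.058,-.032,.025))])
```

```text
tcp cradle mm [36.5  0.9 71. ] ee [0.4494 0.2171 0.079 ] F [ 0.2 -0.3 -0.4] w 0.0001 z-axis [-0.002 -0.001 -1.   ] t 23.75
green [(6, array([190. , 191.5]))]
yellow [(5, array([188., 189.])), (6, array([198. , 191.5])), (5, array([192.8, 193.6]))]
red [(3, array([192., 187.])), (4, array([179.5, 193. ])), (4, array([184.5, 198. ]))]
green []
yellow [(9, array([187.3, 237.9])), (8, array([186.5, 245. ]))]
red []
{'y1': array([189.2, 241.7]), 'g': array([182.4, 240.6]), 'y2': array([175.5, 240.2]), 'y3': array([190. , 234.5]), 'r': array([176.8, 232.8])} {'y1': array([188.7, 242.4]), 'g': array([181.9, 241.4]), 'y2': array([175. , 240.9]), 'y3': array([189.5, 235.1]), 'r': array([176.2, 233.4])}
[[122 237 235 223 223 224 224 223 225 204  78  78  78  61  44  60  90  75
   73  71  70  73  66  65  63  67  65  58  57 208]
 [ 97 100 175 229 227 232 229 226 209 235 201 104  76  80  66  86  78  71
   73  69  75  80  74  75  77  73  74  67 151 255]
 [104 102  98 112 126 112  88 122 246 255 138 161 124  94  77  75  72  75
   73  71 130 209 125 126 131 131 147 138 154 251]
 [100 103 109 110 110 
[... 494 characters left out ...]
1 101 101 103  98 104 107 107 108 107 126 150 185 255 178
  188 255 255 255 255 255 255 255 255 240 111  90]
 [100 100 106  99 105 100 101  97  97 105 118 111 104 106 101 106 215 255
  255 255 255 255 255 255 255 255 241  92  60  85]
 [ 54  54  56  95  88  80  82  86 109  90 119 111  98 100 100 103  90 136
  255 255 255 249 255 255 255 240  91  55  65  86]
 [ 60  59  58  57  58  59  59  58  58  57  56  55  54  54  62 113 155  84
  113 203 255 241 255 255 240 107  77  77  84  96]]
0 [array([213.7, 188.7]), array([214.8, 196.4]), array([201.6, 179.7])]
2 [array([213.3, 187.5]), array([214.6, 195.2]), array([201.1, 178.6])]
4 [array([212.7, 186.4]), array([214.3, 194. ]), array([200.6, 177.5])]
```

The module stays down after retracting, but I haven't seen a clear click. I'll press again, a little harder, and watch the height and force.

servo_tool:
  targets: "0.1 0.1 1.5 0 0 0 -1;0.2 0.1 3 0 0 0 -1;0.2 0.1 3.7 0 0 0 -1;0.2 0.1 4 0 0 0 -1;0.2 0.1 4 0 0 0 -1"

```text
time: 24.35
ee_pos: [0.447, 0.2153, 0.0388]
eef_rot: [0.001, 0.997, -0.071, -0.005]
ft_force: [-9.4, -0.9, 12.9]
gripper_width: -0.0
gripper_force: 9.9
```

servo_tool:
  targets: "0 0 0.2 0 0 0 -1;0 0 0.4 0 0 0 -1;0 0 0.4 0 0 0 -1"

```text
time: 24.65
ee_pos: [0.4472, 0.2153, 0.0385]
eef_rot: [0.001, 0.997, -0.071, -0.004]
ft_force: [-15.6, -4.1, 31.2]
gripper_width: -0.0002
gripper_force: 16.8
```

servo_tool:
  targets: "0 0 0.15 0 0 0 -1;0 0 0.3 0 0 0 -1;0 0 0.3 0 0 0 -1"

```text
time: 24.95
ee_pos: [0.4473, 0.2154, 0.0384]
eef_rot: [0.001, 0.997, -0.071, -0.004]
ft_force: [-21.0, -6.5, 42.2]
gripper_width: 0.0
gripper_force: 23.0
```

servo_tool:
  targets: "0 0 -0.5 0 0 0 -1;0 0 -1 0 0 0 -1;0 0 -3 0 0 0 -1;0 0 -7 0 0 0 -1;0 0 -11.5 0 0 0 -1;0 0 -12 0 0 0 -1;0 0 -12 0 0 0 -1;0 0 -12 0 0 0 -1"

```text
time: 25.75
ee_pos: [0.45, 0.2153, 0.149]
eef_rot: [0.001, 0.997, -0.071, -0.003]
ft_force: [-0.8, -0.0, -0.0]
gripper_width: -0.0001
gripper_force: 0.0
```

Run:
```python
from led import *
np.set_printoptions(precision=2,suppress=True)
p,Rn=tip()
for c in[(-.043,.132,.145),(-.043,.132,.09)]: print(rel(p,Rn,CO+CR.apply(c),down(-8.19)))
```

```text
tcp cradle mm [ 37.4  -0.8 141. ] ee [0.45 0.22 0.15] F [-0.8 -0.1 -0. ] w -0.0001 z-axis [-0.01 -0.   -1.  ] t 25.75
[ -8.03 -13.28  -0.39   0.17   0.31   0.03]
[ -8.   -13.3    5.11   0.17   0.31   0.03]
```

servo_tool:
  targets: "-2 -3.5 -0.5 0 0 0 -1;-4 -7 -0.5 0 0 0 -1;-6 -10 -0.4 0 0 0 -1;-8 -13.3 -0.4 0 0.3 0 -1;-8 -13.3 -0.4 0 0.3 0 -1;-8 -13.3 -0.4 0 0.3 0 -1"

```text
time: 26.35
ee_pos: [0.3888, 0.3582, 0.1521]
eef_rot: [0.003, 0.998, -0.07, -0.001]
ft_force: [-0.3, -0.3, 0.4]
gripper_width: 0.0002
gripper_force: 0.0
```

Run:
```python
from led import *
np.set_printoptions(precision=2,suppress=True)
p,Rn=tip();s=bot.read_camera("scene");t=bot.read_camera("top");cv2.imwrite("pics/s8.png",s);cv2.imwrite("pics/t8.png",t)
seen("scene",s,(160,225,150,215));seen("top",t,(150,215,195,305))
t0=cv2.imread("pics/top0.png")
P=[proj("top",CO+CR.apply((x,0,z))).round(1) for x,z in((.061,.068),(.052,.049),(.057,.047),(-.0525,.056))];print("top-view catch/heel pred",P)
a,b=t0.astype(int).mean(2).astype(int),t.astype(int).mean(2).astype(int)
print("before");print(a[204:240,180:191]);print("after");print(b[204:240,180:191])
```

```text
tcp cradle mm [-43.5 131.9 144.1] ee [0.39 0.36 0.15] F [-0.2 -0.4  0.4] w 0.0002 z-axis [-0.   -0.01 -1.  ] t 26.35
green [(5, array([190.2, 191.6]))]
yellow [(6, array([187.7, 189. ])), (5, array([198.2, 191.4])), (4, array([193. , 193.8]))]
red [(4, array([179.5, 193. ])), (4, array([184.5, 198. ]))]
green [(11, array([179.6, 244.5]))]
yellow [(9, array([187.3, 237.9])), (10, array([173. , 243.8])), (8, array([186.5, 245. ]))]
red [(6, array([174. , 236.5])), (3, array([176.7, 254.3])), (7, array([185.1, 258.1]))]
top-view catch/heel pred [array([182. , 215.9]), array([182.8, 221.8]), array([183.3, 219.4]), array([175.3, 274.3])]
before
[[ 57  58  62  66  67  64  63  63  65  60  59]
 [ 54  58  60  63  66  64  60  59  58  58  58]
 [163 165 166 138 112 104  80  65  68  64  61]
 [246 246 246 230 212 210 154  84 122 161 166]
 [242 244 241 242 244 244 199 106 197 242 247]
 [206 209 200 209 222 215 171 150 225 243 243]
 [173 177 195 194 202 205 201 212 215 204 202]
 [172 178 189 197 205 202 197 197 197 196 197]
 [159 168 177 186 199 187 175 178 179 178 183]
 [145 208 225 204 173 114  79
[... 2239 characters left out ...]
  67  61  82 112 109 114 157 121  60  71]
 [ 51  51  49  45  46  46  49  47  49  48  51]
 [ 44  50  49  47  48  45  51  49  50  49  50]
 [ 28  31  36  42  34  44  52  48  42  43  47]
 [  3   2   5  17  12  24  39  43  34  32  42]
 [  1   3   5   3   0   0   2   3   1   1   0]
 [  5   1   0   0   0   0   2   0   6   0   2]
 [  1   6   0   2   0   0   0   3   3   2   6]
 [  4   1   1   0   1   0   0   3   0   0   2]
 [  5   2   2   0  10   2   4   0   0   5   0]
 [  5   0   0   4   7   4   3   2   0   0   0]
 [  0   0   0   0   1   2  31  58  52  26   0]
 [  0   0   0   1   1   0  75 127 128  74   0]
 [  0   0   0   0   1   0  96 155 163 101   0]
 [  3   0   2   0   0   0  57 131 114  43   0]]
```

The catch pixels are identical to those at rest, the module's end is right at the hook and the LEDs hold still: it is latched. Now the lever: go down outside it and push it inward past upright.

servo_tool:
  targets: "0 0 3 0 0 0 -1;0 0 5.4 0 0 0 -1;0 0 5.4 0 0 0 -1;0 1 5.4 0 0 0 -1;0 2 5.4 0 0 0 -1;0 3 5.4 0 0 0 -1;0 4 5.4 0 0 0 -1;0 5 5.4 0 0 0 -1;0 5 5.4 0 0 0 -1"

```text
time: 27.35
ee_pos: [0.3832, 0.3075, 0.1011]
eef_rot: [0.001, 0.997, -0.072, 0.001]
ft_force: [0.4, -0.3, 0.3]
gripper_width: -0.0001
gripper_force: 0.0
```

```bash
python3 -c "
from h import *
tip()"
```

```text
tcp cradle mm [-41.8  81.   93.1] ee [0.3832 0.3075 0.1011] F [ 0.5 -0.3  0.3] w -0.0001 z-axis [ 0.002 -0.002 -1.   ] t 27.35
```

servo_tool:
  targets: "0 1 0 0 0 0 -1;0 2 0 0 0 0 -1;0 3 0 0 0 0 -1;0 4 0 0 0 0 -1;0 4 0 0 0 0 -1"

```text
time: 27.85
ee_pos: [0.3773, 0.268, 0.1007]
eef_rot: [0.001, 0.997, -0.072, 0.001]
ft_force: [-0.0, 0.6, -0.5]
gripper_width: 0.0002
gripper_force: 0.0
```

Run:
```python
from h import *
tip()
s=bot.read_camera("scene");cv2.imwrite("pics/s9.png",s);s0=cv2.imread("pics/s8.png")
# where the black knob is now: predictions per angle, and darkness there
g=s.astype(np.float32).mean(2);g0=s0.astype(np.float32).mean(2)
for a in np.arange(0,2.3,.1):
    u=proj("scene",CO+CR.apply((-.043,.07-.064*np.cos(a),.062+.064*np.sin(a))))
    f=lambda q:cv2.getRectSubPix(q,(3,3),tuple(u.tolist())).mean().round()
    print(a.round(1),u.round(1),f(g0),f(g))
```

```text
tcp cradle mm [-42.   41.   92.7] ee [0.3773 0.268  0.1007] F [-0.1  0.5 -0.5] w 0.0002 z-axis [ 0.002 -0.003 -1.   ] t 27.85
0.0 [172.  193.7] 92.0 91.0
0.1 [171.5 191.5] 99.0 98.0
0.2 [170.8 189.3] 100.0 100.0
0.3 [170. 187.] 100.0 100.0
0.4 [169.2 184.6] 119.0 118.0
0.5 [168.2 182.2] 226.0 226.0
0.6 [167.1 179.8] 215.0 215.0
0.7 [166.  177.4] 154.0 157.0
0.8 [164.8 175.1] 173.0 115.0
0.9 [163.5 172.9] 198.0 151.0
1.0 [162.2 170.8] 221.0 101.0
1.1 [160.9 168.8] 229.0 76.0
1.2 [159.6 167. ] 229.0 98.0
1.3 [158.3 165.4] 229.0 135.0
1.4 [157. 164.] 228.0 169.0
1.5 [155.8 162.8] 228.0 169.0
1.6 [154.6 161.8] 229.0 148.0
1.7 [153.5 161. ] 230.0 183.0
1.8 [152.5 160.5] 223.0 212.0
1.9 [151.5 160.2] 212.0 214.0
2.0 [150.7 160.2] 192.0 204.0
2.1 [150.  160.3] 156.0 198.0
2.2 [149.3 160.8] 130.0 201.0
```

servo_tool:
  targets: "0 -0.3 -1.5 0 0 0 -1;0 0 -3 0 0 0 -1;-0.1 1.3 -3 0 0 0 -1;-0.1 1.3 -3 0 0 0 -1;-0.1 1.2 -2 0 0 0 -1;-0.1 1.2 -1.1 0 0 0 -1;-0.1 1.5 -0.7 0 0 0 -1;-0.1 1.8 -0.3 0 0 0 -1;-0.1 2.2 0.2 0 0 0 -1;-0.1 2.5 0.7 0 0 0 -1;-0.1 2.8 1.3 0 0 0 -1;-0.1 3 1.9 0 0 0 -1;-0.1 3 1.9 0 0 0 -1"

```text
time: 29.2
ee_pos: [0.3719, 0.2393, 0.0807]
eef_rot: [0.001, 0.997, -0.071, 0.0]
ft_force: [-0.0, -0.4, 0.3]
gripper_width: 0.0002
gripper_force: 0.0
```

Run:
```python
from h import *
tip()
s=bot.read_camera("scene");cv2.imwrite("pics/s10.png",s);g=s.astype(int).mean(2).astype(int)
for a in(0,.3,.6,.9): print(a,proj("scene",CO+CR.apply((-.043,.07-.064*np.cos(a),.062+.064*np.sin(a)))).round(1))
print(g[165:206:1,154:184:2])
```

```text
tcp cradle mm [-43.3  11.8  72.7] ee [0.3719 0.2393 0.0807] F [ 0.  -0.4  0.3] w 0.0002 z-axis [ 0.001 -0.003 -1.   ] t 29.2
0 [172.  193.7]
0.3 [170. 187.]
0.6 [167.1 179.8]
0.9 [163.5 172.9]
[[241  63  70  75  73  83  72  73  65  72  99  53 244 230 230]
 [233 242  63  76  74  90  72  73  65  94  83  59 239 231 230]
 [229 231  60  77  73  82  73  73  63  73  62 134 234 229 229]
 [228 229  79  81  72  74  74  73  65  61  67 129 231 228 228]
 [229 226  62  73  71  72  73  69  66  81  68 135 229 227 228]
 [229 227 240  81  71  75  73  66  87  79  64 234 225 225 227]
 [230 224 231 242  79  78  73  65  78  68 130 224 223 223 223]
 [230 226 225 233  64  72  73  63  70 133 233 219 221 219 210]
 [229 227 222 231  89 107  71  66  88 127 225 217 220 208 230]
 [228 228 222 230 127 210  66  84  73 133 190 213 221 233 184]
 [228 228 221 227 149 206  71  90  77 118 177 218 239 184 184]
 [228 227 219 227 115 206  69  81  74 108 161 240 176 184 179]
 [229 227 222 227 119 206  65  76  75 139 150 179 185 180  66]
 [227 228 224 224 172 206  65  78  80 118 141 185 180  66  92]
 [228 228 236 222 110 199
[... 976 characters left out ...]
9  69]
 [ 86 219 236 239 238 245 255 255  94  80  86  96  53  81  65]
 [ 99 224 237 236 237 238 255 158  89  70  90  88  63  53  49]
 [101 224 237 226 222 217 115  82  90  76  80  87  89  48  46]
 [ 86 223 243 218 189 170  83  88  91  88  72  89  87  73  53]
 [216 238 252 144 223 225  95  90  92  88  81  78  91  93  60]
 [255 255 251 124 223 203 161  85  93  93  92  73  98  88  83]
 [255 255 244 127 149 230 231 106  90  95  93  88  78  85  87]
 [255 255 255 138 129 232 194 195  88  92  94  90  74  78  88]
 [255 255 255 174 130 135 227 219 120  94  90  90  90  70  86]
 [255 255 255 252 129 128 226 202 202  93  90  90  89  75  75]
 [255 255 255 255 131 132 135 201 150  91  90  88  89  85  75]]
```

servo_tool:
  targets: "0 0.1 0.4 0 0 0 -1;0 0.2 0.8 0 0 0 -1;0 0.2 1.2 0 0 0 -1;0 0.3 1.4 0 0 0 -1;0 0.3 1.4 0 0 0 -1"

```text
time: 29.75
ee_pos: [0.3717, 0.2367, 0.0673]
eef_rot: [0.001, 0.997, -0.071, 0.0]
ft_force: [-1.5, 0.6, 0.0]
gripper_width: 0.0003
gripper_force: 0.0
```

servo_tool:
  targets: "0 0 0.1 0 0 0 -1;0 0 0.2 0 0 0 -1;0 0 0.2 0 0 0 -1"

```text
time: 30.05
ee_pos: [0.372, 0.2368, 0.0657]
eef_rot: [0.001, 0.997, -0.071, 0.001]
ft_force: [-1.2, -0.9, 0.7]
gripper_width: 0.0
gripper_force: 0.1
```

servo_tool:
  targets: "0 0 0.1 0 0 0 -1;0 0 0.2 0 0 0 -1;0 0 0.2 0 0 0 -1"

```text
time: 30.35
ee_pos: [0.3721, 0.2367, 0.0637]
eef_rot: [0.001, 0.997, -0.071, 0.001]
ft_force: [-0.1, -1.1, 0.7]
gripper_width: -0.0001
gripper_force: 0.1
```

```bash
python3 -c "
from h import *
tip()"
```

```text
tcp cradle mm [-42.8   9.3  55.7] ee [0.3721 0.2367 0.0637] F [ 0.  -1.1  0.7] w -0.0001 z-axis [ 0.002 -0.002 -1.   ] t 30.35
```

servo_tool:
  targets: "0 0 0.1 0 0 0 -1;0 0 0.2 0 0 0 -1;0 0 0.2 0 0 0 -1"

```text
time: 30.65
ee_pos: [0.3721, 0.2367, 0.0617]
eef_rot: [0.001, 0.997, -0.071, 0.001]
ft_force: [-1.0, -0.6, 0.8]
gripper_width: -0.0002
gripper_force: 0.2
```

servo_tool:
  targets: "0 0 0.1 0 0 0 -1;0 0 0.2 0 0 0 -1;0 0 0.2 0 0 0 -1"

```text
time: 30.95
ee_pos: [0.3722, 0.2367, 0.0605]
eef_rot: [0.001, 0.997, -0.071, 0.001]
ft_force: [-0.8, -1.3, 4.5]
gripper_width: 0.0001
gripper_force: 2.3
```

servo_tool:
  targets: "0 0 0.1 0 0 0 -1;0 0 0.2 0 0 0 -1;0 0 0.2 0 0 0 -1"

```text
time: 31.25
ee_pos: [0.3723, 0.2366, 0.0596]
eef_rot: [0.001, 0.997, -0.071, 0.001]
ft_force: [-3.0, -2.5, 8.5]
gripper_width: 0.0003
gripper_force: 4.8
```

servo_tool:
  targets: "0 0 0.1 0 0 0 -1;0 0 0.1 0 0 0 -1;0 0 0.1 0 0 0 -1"

```text
time: 31.55
ee_pos: [0.3724, 0.2366, 0.0591]
eef_rot: [0.001, 0.997, -0.071, 0.002]
ft_force: [-4.6, -3.4, 12.3]
gripper_width: -0.0004
gripper_force: 6.1
```

Run:
```python
from led import *
tip();s=bot.read_camera("scene");cv2.imwrite("pics/s11.png",s);g=s.astype(int).mean(2).astype(int);seen("scene",s,(160,225,150,215))
print(g[180:206,158:184:2])
```

```text
tcp cradle mm [-42.4   9.2  51.1] ee [0.3724 0.2366 0.0591] F [-4.1 -4.  12.3] w -0.0004 z-axis [ 0.003 -0.002 -1.   ] t 31.55
green [(6, array([190. , 191.5]))]
yellow [(5, array([187.8, 189.4])), (6, array([198. , 191.5])), (4, array([193. , 193.8]))]
red [(3, array([192., 187.])), (4, array([179.5, 193. ])), (3, array([185., 198.]))]
[[255 240 223  78  78  84  67  65 249 197  91 101 105]
 [189 255 222 144 139  65  65  67  91  95  97 103 108]
 [255 255 230 122 208  66  72  77 112  92  97 102 109]
 [251 239 229 142 207  64  80  83 133  99 105  97 102]
 [250 212 225 127 201  67  77  81 109 104 101  99 102]
 [252 254 127 119 200  97  77  81  95  99  97  93 102]
 [252 249 219 228 191 126  76  86  86  94  96 101 100]
 [222 251 255  87 154 137  76  79  94  97 100 101  96]
 [255 249 252 164 131 200  75 100  88 103 100  97  94]
 [255 184 252 255 147 199  71  85  82 118 103  99  98]
 [238 238 237 252 125 203  66  81 142 100  96  92  44]
 [237 239 195 243 171 203  89 146 170 100  76  44  49]
 [237 239 239 233 222 197 178 146  80  57  55  59  59]
 [237 239 240 194 221 114 122  79  71  49  83  84  68]
 [236 239 238 196  96  91  69  73  88  65  57  69  69]
 [237 239 238 247  68  82  74  70  88  97  54  80  63]
 [237 237 237 239  54  67  65  71  92  88  91  55  48]
 [237 226 222 212  62  65  63  78  79  85 148  50  47]
 [243 218 189 173 101  68  79  87  70  89  84  75  53]
 [252 143 223 225  94  89  94  89  79  78  93  90  62]
 [252 123 222 204 161  85  93  90  91  72 104  90  82]
 [244 128 147 231 231 107  90  93  94  82  79  87  87]
 [255 140 129 232 195 195  88  93  95  90  72  85  87]
 [255 174 130 135 227 219 118  92  89  88  90  70  85]
 [255 252 130 128 226 202 202  93  91  90  89  72  74]
 [255 255 130 132 134 202 151  90  92  89  90  87  76]]
```

servo_tool:
  targets: "0 0 0.1 0 0 0 -1;0 0 0.2 0 0 0 -1;0 0 0.2 0 0 0 -1"

```text
time: 31.9
ee_pos: [0.3725, 0.2365, 0.0585]
eef_rot: [0.001, 0.997, -0.071, 0.002]
ft_force: [-6.1, -4.2, 17.7]
gripper_width: -0.0001
gripper_force: 9.1
```

servo_tool:
  targets: "0 0 0.1 0 0 0 -1;0 0 0.2 0 0 0 -1;0 0 0.2 0 0 0 -1;0 0 0.2 0 0 0 -1"

```text
time: 32.3
ee_pos: [0.3727, 0.2365, 0.0581]
eef_rot: [0.001, 0.997, -0.071, 0.002]
ft_force: [-9.9, -5.6, 25.1]
gripper_width: 0.0003
gripper_force: 12.7
```

servo_tool:
  targets: "0 0 -0.5 0 0 0 -1;0 0 -1.2 0 0 0 -1;0 0 -4 0 0 0 -1;0 0 -8 0 0 0 -1;0 0 -12 0 0 0 -1;-4 0 -14 0 0 0 -1;-8 0 -14 0 0 0 -1;-11 0 -14 0 0 0 -1;-11 0 -14 0 0 0 -1;-11 0 -14 0 0 0 -1"

```text
time: 33.3
ee_pos: [0.263, 0.253, 0.1924]
eef_rot: [0.001, 0.998, -0.07, 0.001]
ft_force: [0.0, -0.3, -1.8]
gripper_width: -0.0
gripper_force: 0.0
```

Run:
```python
from led import *
tip();s=bot.read_camera("scene");t=bot.read_camera("top");cv2.imwrite("pics/s12.png",s);cv2.imwrite("pics/t12.png",t)
seen("scene",s,(160,225,150,215));seen("top",t,(150,215,195,305))
t0,s8,s0=cv2.imread("pics/top0.png"),cv2.imread("pics/s8.png"),cv2.imread("pics/scene0.png")
print("catch diff",np.abs(t[206:222,172:196].astype(int)-t0[206:222,172:196]).mean())
# knob by difference to before lowering (dark where it was light/other), scene; triangulate with top
d=cv2.absdiff(s,s8).sum(2);g=s.astype(int).mean(2).astype(int)
print(g[184:204,158:186:2])
for n,(a,b) in dict(knobmod=((300,345),(200,262)),tray=((165,215),(118,175))).items(): print(n,np.abs(t[b[0]:b[1],a[0]:a[1]].astype(int)-t0[b[0]:b[1],a[0]:a[1]]).mean())
for a in(0,.05,.1,.2): print(a,[proj(c,CO+CR.apply((-.043,.07-.064*np.cos(a),.062+.064*np.sin(a)))).round(1) for c in("scene","top")])
print("knob start pred",[proj(c,CO+CR.apply((-.043,.07-.064*np.cos(2),.062+.064*np.sin(2)))).round(1) for c in("scene","top")])
print(t.astype(int).mean(2).astype(int)[258:280,150:190:2])
```

```text
tcp cradle mm [-153.1    9.8  184.4] ee [0.263  0.253  0.1924] F [ 0.1 -0.3 -1.8] w -0.0 z-axis [ 0.003 -0.001 -1.   ] t 33.3
green [(6, array([190. , 191.5]))]
yellow [(5, array([187.8, 189.4])), (6, array([198. , 191.5])), (4, array([193. , 193.8]))]
red [(4, array([179.5, 193. ])), (3, array([185., 198.]))]
green [(11, array([179.6, 244.5]))]
yellow [(9, array([187.3, 237.9])), (10, array([173. , 243.8])), (9, array([186.7, 245.1])), (9, array([162.7, 271.1]))]
red [(6, array([174. , 236.5])), (3, array([176.7, 254.3])), (6, array([185.2, 258.3]))]
catch diff 1.5425347222222223
[[250 213 223 230 234 221  90  99  99 106 102 101 103 104]
 [251 253 125 234 224  90  96 107 105 102 100  96 103 100]
 [250 250 211 224  88  96  98 104 103  96  98 104 103  97]
 [235 251 251  91  90 100 101 100 100  98 103 102  98  94]
 [255 233 252 184  99  96 103 100  97 102 101  98  96  83]
 [255 207 252 254 167 101  99  99 105 103 105 100  98  46]
 [237 238 222 250 232  96  97 103 104 104  99  97  49  49]
 [237 239 207 219 217  80  91 102 103 103  76  48  50  51]
 [237 240 238 205 214  77  78  97  86  5
[... 2155 characters left out ...]
  48  47
   47  49]
 [207 212 203 204 198 197 192 169 201  42  43  53  24  51  53  52  51  48
   49  50]
 [251 250 221 212 163 157 201 201 203  59  43  65  30  45  51  51  48  50
   50  49]
 [252 250 250 251 166  89  73  40  89  31  41  43  37  54  51  53  50  50
   52  52]
 [252 250 250 251 163  86  59  52  50  43  34  35  35  55  54  53  50  49
   54  51]
 [252 250 251 252 138  89  52  47  52  52  40  36  46  53  56  52  52  50
   51  50]
 [251 250 251 251 122  88  53  98  78  57  49  58  52  52  52  53  56  52
   51  49]
 [251 250 250 232 110  86  56 122 109 134 123 116  88  68  59  48  57  54
   51  52]
 [251 250 250 232  93  88  55 167 154 160 136 112 124 130 129 118 107  79
   62  54]]
```

```bash
python3 -c "
from station import bot
print(bot.job_done())"
```

```text
the job is handed in; nothing more can be done
None
```

I docked the flat module and handed the job in at about 33 s of the 72 s allowed. It gave no verdict, so success rests on my readings: the catch is back at its rest position, the module didn't move, the lever bottomed out under about 25 N, and the knob module and tray look unmoved.

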